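# Pack ointment jars into stack-nest bins and hang up the basket

## Robot

A 6-joint arm with a two-finger parallel gripper is mounted at the origin on a cart in front of the work surface, level with it; the furniture and walls round the work are solid. World frame = base frame: x ahead of the robot, y to its left, z up, the work surface at z = 0. Lengths are in mm, angles in rad, forces in N, time in s.
With the tool pointing down it reaches from about 350 to 875 mm from the base axis. Payload 4.2 kg.
Tool frame: the origin (TCP) lies midway between the tips of the shut fingers; the grasp point (between the pads) lies 19 mm behind it; x points along the fingers, y is the direction in which the jaws open and shut, and the axes are right-handed (so a half turn about x gives the same grasp; the last joint's range is limited). The gripper opens to 85 mm and grips with 20 to 120 N. Pads are 22 mm wide; open, the fingers measure 114 mm over their backs; the gripper's body (76 mm by 85 mm) begins 54 mm behind the grasp point. The pads swing forward as they close: fully open they stand 13 mm farther back than shut.
Start: joints at [1.462, 0.385, 0.008, 0, -1.194, -0.259], TCP at [224.694, 583.191, 231.312] pointing down, gripper open.
Joint ranges: [-3.14, 3.14], [-1.21, 2.06], [-1.07, 1.41], [-3.16, 2.05], [-2.99, -0.16], [-3.1, 3.1]. Speed limits (rad/s): [2.79, 2.79, 3.14, 3.14, 3.14, 3.14].

## Interface

Orientations are given as a unit quaternion [x, y, z, w].
In Python, from bench import readout, imaging, arm gives the robot as it stands.
- The arm moves only by the tool arm_command, never from a script. Its argument "increments" is a list of rows, each a list of 3 entries, a list of its own where there are three numbers: the turn, a rotation vector about the world's x, y, z in degrees, then the shift along the world's x, y, z in mm, then the closure, from 0 (fully open) to 1 (shut). In form: [[[ax, ay, az], [tx, ty, tz], fingers], ...]. A call has exactly 5 rows; each row is the pose to reach, as a shift and turn from the pose measured when the call began; what a row does not reach only later rows make up. A row lasts 1/10 s, in which the tool goes at most 50 mm and 8.59 degrees, less where a joint would pass 70% of its speed; a pose out of reach is approached as far as the arm can. A call with a gripper value outside its range is refused whole. The fingers move at their own pace and stop on an object; the grip force is fixed at half the most. Time passes only in rows, so rows that repeat a pose let the fingers close, or fill a call up. It gives the time, the measured TCP pose, the force and the opening at its end, in the units of the state.
- readout.read_state(): the state, without advancing time (a new reading comes with each control period).
- imaging.get_image(name): name is "scene" or "top"; returns (picture, depth): 400x640x3 uint8, blue, green, red; 400x640 float32, mm along the optical axis (not along the pixel's ray), 0 where there is no reading.
- imaging.camera_info(name): a dict with "vfov" (degrees; the focal length in pixels is half the picture's height over the tangent of half this angle, whatever the lens; pixels are square), "cx", "cy" (the principal point, pixels), "eye" and "rotation" of the camera in the world. Camera axes: x right, y down, z forward; pixel columns grow to the right and rows downward; lengths in mm; the calibration is good to about 2 mm. A picture is of the moment at which its call begins. camera_info takes no time and is no camera call.
- arm.job_done(): hands the job in, once; it reports no verdict.
The state is a dict: "clock": time; "joints": joint angles; "joint_vel": joint speeds; "joint_efforts": joint torques, N m; "position": TCP position; "ee_rot": TCP orientation; "contact_force": force on the tool from outside, world axes, zero at the start; "wrist_torque": the same for the moment, N m; "gripper_width": finger opening in mm.
Only numpy, scipy, OpenCV 4.12 (cv2) and the standard library are available. Lean on these libraries where they do the work, as an engineer would, in place of code of your own. Each camera call takes 0.05 s, during which the arm holds its last target. There are 200 camera calls.

## Task

Pack the ointment jars that stand in the wire basket into the two blue bins, standing upright on the bin floor, one to a compartment, and leave the bins as one level stack: the upper bin, which is nested in the lower one now, must come off first and go back on top of it turned end for end (orange labels at opposite ends), so that it sits on the ledges clear above the jars instead of nesting. Hang the empty basket by its handle over both arms of the hook stand, and leave the other things on the worktop where they are.

Things in the scene. Friction and masses are not known exactly. Their poses are not given: they have to be found in the camera images.
- bin_a: Lower stack-nest bin, blue plastic, on the worktop. 203 x 117 mm over the lip (x, y), tapering to 183 x 97 at the foot; rim 62 high, walls 2.4, 0.18 kg. Origin: centre of underside; x along the length to the end with the orange label holder. Pillars in the side walls (x = +-76 mm on the +y wall, +-27 on the -y wall) end in ledges at z = 50.
- bin_b: Upper bin, identical to bin_a (axes, sizes). At the start nested, empty, in bin_a, turned the same way, origin 30 mm above bin_a's, about 1 mm play: lift it straight up 60 mm or more. Set on bin_a turned half a turn about z it rests on the ledges, origin 50 mm above bin_a's, about 3 mm play. It may stand meanwhile on the free worktop between the bins and the basket, a strip about 140 mm wide.
- bin_a_orange (a point): point on the orange label holder at bin_a's +x end, 98 mm from the middle
- bin_a_grip (a point): point on the axis of bin_a's grip knob, 22 x 22 mm, on the hump that parts its two compartments; at x = y = 0, z = 82 mm of the bin (knob from z = 60, the top of the hump, to 86). Pinch it from above, fingers closing along the bin's x or y as suits the wrist; the empty bin hangs level. In a turned stack the lower knob goes up into the hollow hump of the upper bin
- bin_a_cell_1 (a point): middle of the floor of bin_a's compartment on the +x side (x = 53, y = 0, z = 3 mm of the bin). Takes one jar: put it in with the fingers closing along the bin's y (half-width inside 48 mm at z = 20 mm; along x there is no room for fingers)
- bin_a_cell_2 (a point): the same for bin_a's compartment on the -x side (x = -53, y = 0, z = 3 mm)
- bin_b_orange (a point): point on the orange label holder at bin_b's +x end, 98 mm from the middle
- bin_b_grip (a point): point on the axis of bin_b's grip knob, 22 x 22 mm, on the hump that parts its two compartments; at x = y = 0, z = 82 mm of the bin (knob from z = 60, the top of the hump, to 86). Pinch it from above, fingers closing along the bin's x or y as suits the wrist; the empty bin hangs level. In a turned stack the lower knob goes up into the hollow hump of the upper bin
- bin_b_cell_1 (a point): middle of the floor of bin_b's compartment on the +x side (x = 53, y = 0, z = 3 mm of the bin). Takes one jar: put it in with the fingers closing along the bin's y (half-width inside 48 mm at z = 20 mm; along x there is no room for fingers)
- bin_b_cell_2 (a point): the same for bin_b's compartment on the -x side (x = -53, y = 0, z = 3 mm)
- basket: Flat steel wire basket with the jars, 200 mm long (x), 136 wide (y), sides 22 high, jars stand on its floor at z = 6; 0.3 kg. Origin: centre of the underside, z up. A fixed handle arches over it lengthways at y = 0: top bar along x from -60 to 60 mm, 10 mm thick, centre line at z = 88; legs at x = +-98. Low dividers (22 high) part it in four pens, one jar each.
- basket_grip (a point): middle of the basket's handle bar, 88 mm above the basket's origin: black sleeve 14 mm thick and 38 mm long (along the basket's x). Pinch it from above, fingers closing along the basket's y
- stand: Fixed hook stand. Origin: on the worktop between its two uprights; front = -x. Two round arms 10 mm thick at y = +-34 mm run forward from the uprights (x = 0) to x = -117, centre line z = 195, and turn up at the tips to black knobs, top at z = 219. Foot plate 10 mm high from x = -80 to 30, y = +-75.
- stand_seat (a point): where the middle of the hung basket's bar rests: x = -90, y = 0, z = 205 mm of the stand, bar along the stand's y across both arms, gripper between them. Bring the bar in level from the front (x = -210) at z = 230, so that the knobs pass under the bar and above the basket's side, then lower it. A wall shelf hangs 80 mm behind, 0.5 m up: after letting go rise only 50 mm, then back out
- jar_1: white ointment jar with a red screw lid and a green band, 49 mm across, 44 mm high, 0.06 kg; origin: centre of its underside, z up. At the start it stands in a pen of the basket near x = -54, y = -36 mm of the basket (or is absent); pinch it from above with the fingers closing along the basket's x, tips above the 22 mm sides
- jar_2: white ointment jar with a red screw lid and a red band, 49 mm across, 44 mm high, 0.06 kg; origin: centre of its underside, z up. At the start it stands in a pen of the basket near x = -54, y = 36 mm of the basket (or is absent); pinch it from above with the fingers closing along the basket's x, tips above the 22 mm sides
- jar_3: white ointment jar with a red screw lid and a green band, 49 mm across, 44 mm high, 0.06 kg; origin: centre of its underside, z up. At the start it stands in a pen of the basket near x = 54, y = -36 mm of the basket (or is absent); pinch it from above with the fingers closing along the basket's x, tips above the 22 mm sides
- jar_4: white ointment jar with a red screw lid and a red band, 49 mm across, 44 mm high, 0.06 kg; origin: centre of its underside, z up. At the start it stands in a pen of the basket near x = 54, y = 36 mm of the basket (or is absent); pinch it from above with the fingers closing along the basket's x, tips above the 22 mm sides
- beaker: clear beaker, 78 x 72 x 95 mm high; not part of the job, loose, leave it where it is
- mortar: white porcelain mortar, 122 mm across, 71 mm high; not part of the job, loose, leave it where it is
- calculator: blue pocket calculator lying flat, 70 x 132 x 19 mm; not part of the job, loose, leave it where it is
- marker: black and blue marker pen lying flat, 128 mm long; not part of the job, loose, leave it where it is

How it is judged:
By the outcome, as a careful person would: the job done as asked, in the order asked, and still so for the second after the job is handed in, with the robot touching nothing.
Of jar_1, jar_2, jar_3, jar_4 only 3 to 4 are there at a start; the rules pass over those that are not, and their reading is None.
At some moment in a run one of jar_1, jar_2, jar_3, jar_4, bin_b may be knocked a few centimetres aside while the robot is not near it.
It also fails if it takes over 208 s, if anything falls off the work surface, if the arm or the gripper's body presses on something with over 40 N, if the wrist force passes 120 N, or if a joint passes its speed limit or range.

## Working session

There is one attempt and no reset: what is moved stays moved. The work goes in short steps, Python scripts to look and compute and a tool call to move; the robot and the scene stay as the last step left them, time stands still between calls to the robot, and variables do not carry over. Pictures are saved under pics/ and viewed, about 12 in all and at most 16, crops included, and the job is handed in when it is done.

Besides the shell and the picture viewer there is one more tool, called as name([rows], argument=value, ...), one row to a line, values as JSON. arm_command: Moves the arm, as the interface text tells. Its arguments: {"type":"object","properties":{"increments":{"type":"array","items":{"type":"array"}}},"required":["increments"]}

```bash
ls; mkdir -p pics; cat > h.py <<'E'
from bench import readout, imaging, arm
import numpy as np, cv2
def cam(n):
    c=imaging.camera_info(n); f=200/np.tan(np.radians(c['vfov'])/2)
    return c,f
def world(n,u,v,d):
    c,f=cam(n); u=np.asarray(u,float);v=np.asarray(v,float);d=np.asarray(d,float)
    p=np.stack([(u-c['cx'])/f*d,(v-c['cy'])/f*d,d],-1)
    return p@np.array(c['rotation']).T+np.array(c['eye'])
def grab(n,name=None):
    im,d=imaging.get_image(n)
    if name: cv2.imwrite(f'pics/{name}.png',im)
    np.savez(f'/tmp/{n}.npz',im=im,d=d)
    return im,d
def cloud(n,d):
    v,u=np.mgrid[:400,:640]; return world(n,u,v,d)
def proj(n,p):
    c,f=cam(n); q=(np.asarray(p,float)-np.array(c['eye']))@np.array(c['rotation'])
    return q[...,:2]/q[...,2:]*f+[c['cx'],c['cy']]
E
python3 - <<'E'
from h import *
s=readout.read_state();print(s)
a,_=grab('scene','s0');b,_=grab('top','t0')
for n in('scene','top'):print(imaging.camera_info(n))
E
```

```text
pics
{'clock': 0.0, 'joints': array([ 1.46159333e+00,  3.85570893e-01,  6.61564778e-03, -4.91734824e-04,
       -1.19398454e+00, -2.58600795e-01]), 'joint_vel': array([ 0.00038575,  0.00151541,  0.00205065, -0.00048188, -0.00083151,
        0.00050132]), 'joint_efforts': array([ 1.56764522e-04, -3.92289698e+01,  1.88404942e+01,  4.18616518e+00,
       -4.65288176e-03, -1.79431578e-05]), 'position': array([224.50321851, 582.66206431, 230.21001619]), 'ee_rot': array([-0.69506657,  0.13013729,  0.69527573,  0.12860175]), 'contact_force': array([-0.04364848,  0.09201817,  0.06401322]), 'wrist_torque': array([ 0.03138725,  0.03553781, -0.0162553 ]), 'gripper_width': 85.87147752007566}
{'vfov': 54.33153621413664, 'cx': 318.3411376030484, 'cy': 204.27199386866943, 'eye': array([943.29980056,  12.01449459, 855.81560553]), 'rotation': array([ 0.50452367,  0.81082713, -0.25570226, -0.15043799])}
{'vfov': 42.1747337281706, 'cx': 326.2453864661282, 'cy': 203.11176176920605, 'eye': array([ 444.54130804, -247.08504009, 1464.81967823]), 'rotation': array([-0.69968298,  0.7142575 , -0.00374687,  0.01630696])}
```

```bash
sed -i 's/^    return c,f$/    c["rotation"]=R.from_quat(c["rotation"]).as_matrix(); return c,f/; 2a from scipy.spatial.transform import Rotation as R' h.py; python3 - <<'E'
from h import *
for n in('scene','top'):
    z=np.load(f'/tmp/{n}.npz');P=cloud(n,z['d']);
    for u,v in [(100,300),(320,200),(500,300),(150,150)]: print(n,u,v,P[v,u].round())
print(R.from_quat(readout.read_state()['ee_rot']).as_matrix().round(2))
E
```

```text
scene 100 300 [ 914. -273.  452.]
scene 320 200 [ 408. -263.    1.]
scene 500 300 [ -15.  453. -905.]
scene 150 150 [ 767. -286.  541.]
top 100 300 [  91.  837. -898.]
top 320 200 [ 496. -204.   -0.]
top 500 300 [ 205. -702.   -1.]
top 150 150 [ 774.  602. -904.]
[[-0.   -0.36 -0.93]
 [-0.   -0.93  0.36]
 [-1.    0.   -0.  ]]
```

View pics/s0.png

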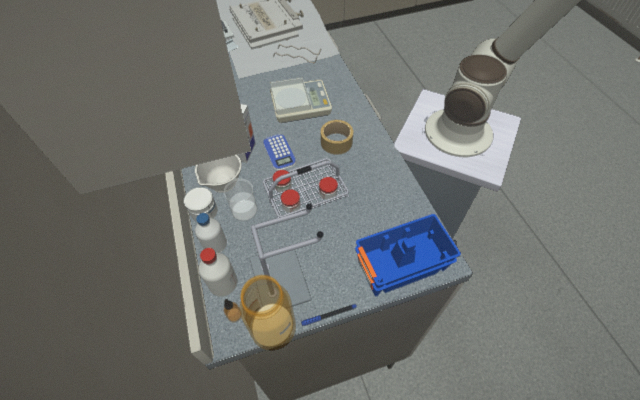

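View pics/t0.png

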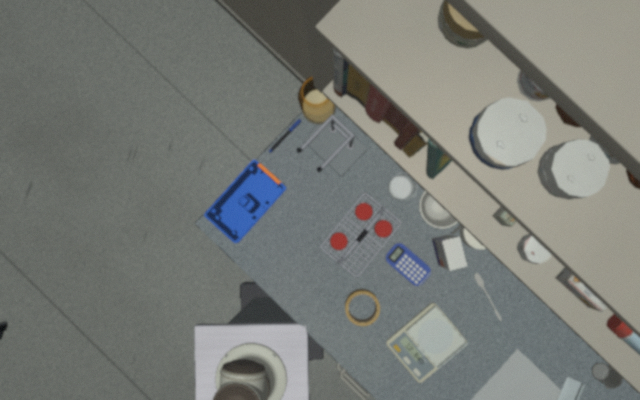

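```bash
cat > m.py <<'E'
from h import *
def blobs(n,im,P,hsvlo,hsvhi,zlo,zhi,amin=15):
    h=cv2.cvtColor(im,cv2.COLOR_BGR2HSV)
    m=cv2.inRange(h,hsvlo,hsvhi)
    if hsvlo[0]==0: m|=cv2.inRange(h,(170,)+tuple(hsvlo[1:]),(180,)+tuple(hsvhi[1:]))
    m&=((P[...,2]>zlo)&(P[...,2]<zhi)&(P[...,0]<1000)).astype(np.uint8)*255
    k,l,st,c=cv2.connectedComponentsWithStats(m)
    out=[]
    for i in range(1,k):
        if st[i,4]>=amin: out.append((c[i].round(1),st[i,4],P[l==i]))
    return out
def get(n,name=None):
    im,d=grab(n,name); return im,cloud(n,d)
def jars(n,im,P,zlo=35,zhi=130):
    for c,a,p in blobs(n,im,P,(0,110,50),(8,255,255),zlo,zhi):
        (x,y),r=cv2.minEnclosingCircle(p[:,:2].astype(np.float32))
        print(n,'red',c,a,'mid',((p.max(0)+p.min(0))/2).round(1),'circ',round(x),round(y),round(r),'med',np.median(p,0).round(1))
def binfit(n,im,P,zrim):
    for c,a,p in blobs(n,im,P,(100,120,30),(125,255,255),zrim-5,zrim+5,60):
        p=p[abs(p[:,2]-zrim)<5]
        if np.ptp(p[:,:2],axis=0).max()>100:
            print(n,'rim',c,cv2.minAreaRect(p[:,:2].astype(np.float32)),np.median(p[:,2]).round(1))
    for c,a,p in blobs(n,im,P,(100,120,30),(125,255,255),zrim+12,zrim+32,8):
        print(n,'knob',c,a,p.mean(0).round(1),cv2.minAreaRect(p[p[:,2]>zrim+20][:,:2].astype(np.float32)) if (p[:,2]>zrim+20).sum()>4 else'')
    for c,a,p in blobs(n,im,P,(5,150,80),(18,255,255),5,zrim+5,10):
        print(n,'orange',c,a,np.median(p,0).round(1))
E
python3 - <<'E'
from m import *
ims=[]
for n,(x0,x1,y0,y1) in (('scene',(230,470,140,300)),('top',(190,430,100,290))):
    z=np.load(f'/tmp/{n}.npz');im=z['im'];P=cloud(n,z['d'])
    jars(n,im,P);binfit(n,im,P,92)
    m=(P[...,2]>185)&(P[...,2]<228)&(P[...,0]<900)&(P[...,0]>300)&(P[...,1]>-700)&(P[...,1]<0)
    k,l,st,c=cv2.connectedComponentsWithStats(m.astype(np.uint8))
    for i in range(1,k):
        if st[i,4]>10:p=P[l==i];print('stand',c[i].round(),st[i,4],p.min(0).round(),p.max(0).round(),cv2.minAreaRect(p[:,:2].astype(np.float32)))
    g=im.max(-1)<40
    for zl,zh in((80,105),(195,230)):
        k,l,st,c=cv2.connectedComponentsWithStats((g&(P[...,2]>zl)&(P[...,2]<zh)).astype(np.uint8))
        for i in range(1,k):
            if st[i,4]>5:p=P[l==i];print('black',c[i].round(),st[i,4],((p.min(0)+p.max(0))/2).round(1),p.mean(0).round(1),cv2.minAreaRect(p[:,:2].astype(np.float32)))
    ims.append(cv2.resize(im[y0:y1,x0:x1],(480,int((y1-y0)*2)),interpolation=cv2.INTER_CUBIC))
cv2.imwrite('pics/c0.png',cv2.resize(np.vstack(ims)[:,:],None,fx=.85,fy=.85) )
E
```

```text
scene red [250.1 130.3] 23 mid [ 320.9 -525.4   69.3] circ 321 -526 8 med [ 322.6 -525.5   71.2]
scene red [278.7 173.8] 77 mid [ 413.6 -381.9   49.5] circ 415 -377 22 med [ 410.  -384.8   49.2]
scene red [283.9 181.2] 56 mid [ 429.7 -353.9   65.5] circ 430 -354 19 med [ 427.2 -358.3   48.2]
scene red [327.8 184.5] 224 mid [ 382.6 -251.8   46.7] circ 383 -251 25 med [ 385.7 -250.9   49.2]
scene red [289.7 197.3] 236 mid [ 462.6 -321.4   48.1] circ 464 -322 25 med [ 464.4 -320.3   49. ]
scene rim [413.2 246.4] ((495.49908447265625, -3.604766845703125), (117.56411743164062, 202.41189575195312), 46.9401741027832) 91.9
scene knob [202.3 218.3] 53 [ 644.4 -438.6  122.9] ((644.5204467773438, -440.1089172363281), (23.4755802154541, 20.78215980529785), 68.40453338623047)
scene knob [408.8 243.7] 117 [498.7  -3.8 114.4] ((496.7953186035156, -3.761381149291992), (22.779460906982422, 21.849733352661133), 44.19370651245117)
scene orange [366.1 263.6] 188 [567.8 -72.3  94. ]
stand [162. 264.] 1144 [ 629. -557.  185.] [ 900. -286.  228.] ((764.7679443359375, -421.70684814453125), (383.309692382812
[... 610 characters left out ...]
7.6] circ 381 -254 23 med [ 381.2 -252.6   48.5]
top rim [240.  203.9] ((493.5154724121094, -5.827766418457031), (116.80783081054688, 201.17886352539062), 47.4320182800293) 91.4
top knob [243.2 200.9] 77 [493.4  -6.7 114.6] ((493.76275634765625, -5.758016586303711), (21.03891372680664, 22.100383758544922), 45.05802917480469)
top orange [269.1 173.4] 48 [566.7 -72.8  93.4]
stand [311.  95.] 149 [ 721. -234.  185.] [ 792. -169.  207.] ((750.6664428710938, -194.9031524658203), (72.6512451171875, 48.2267951965332), 35.14330291748047)
stand [329. 141.] 517 [ 556. -296.  187.] [ 698. -157.  221.] ((627.7549438476562, -226.84512329101562), (79.04137420654297, 127.44316101074219), 45.60373306274414)
```

View pics/c0.png

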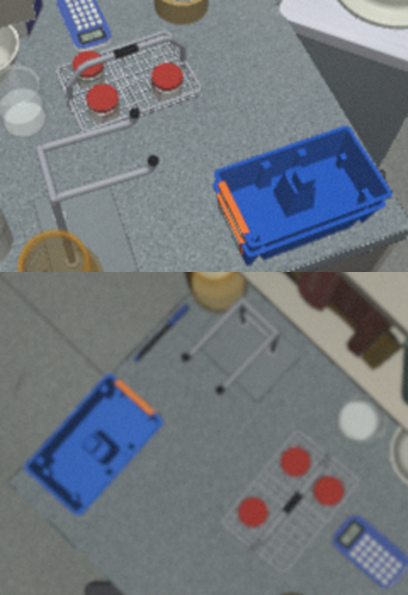

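arm_command([
  [[0,0,-5],[20,-44,0],0],
  [[0,0,-10],[40,-88,0],0],
  [[0,0,-15],[60,-132,0],0],
  [[0,0,-20],[80,-176,0],0],
  [[0,0,-22],[100,-220,0],0],
])

```text
clock: 0.6
position: [324.8, 360.6, 230.0]
ee_rot: [-0.657, 0.261, 0.658, 0.259]
contact_force: [0.6, 0.6, -0.5]
gripper_width: 85.2
```

arm_command([
  [[0,0,0],[20,-44,0],0],
  [[0,0,0],[40,-88,0],0],
  [[0,0,0],[60,-132,0],0],
  [[0,0,0],[80,-176,0],0],
  [[0,0,0],[100,-220,0],0],
])

```text
clock: 1.1
position: [424.9, 138.7, 230.0]
ee_rot: [-0.657, 0.261, 0.658, 0.259]
contact_force: [1.6, 0.8, -0.3]
gripper_width: 85.0
```

arm_command([
  [[0,0,0],[20,-44,0],0.4],
  [[0,0,0],[40,-88,0],0.4],
  [[0,0,0],[60,-132,0],0.4],
  [[0,0,0],[70,-147,0],0.4],
  [[0,0,0],[70,-147,0],0.4],
])

```text
clock: 1.6
position: [495.4, -10.5, 229.2]
ee_rot: [-0.656, 0.263, 0.658, 0.26]
contact_force: [0.4, 1.4, 0.6]
gripper_width: 51.3
```

arm_command([
  [[0,0,0.5],[-1,6,-30],0.4],
  [[0,0,0.5],[-1,6,-75],0.4],
  [[0,0,0.5],[-1,6,-110],0.4],
  [[0,0,0.5],[-1,6,-133],0.4],
  [[0,0,0.5],[-1,6,-133],0.4],
])

```text
clock: 2.1
position: [491.3, -4.3, 93.1]
ee_rot: [-0.655, 0.261, 0.661, 0.256]
contact_force: [-0.1, -0.4, 0.4]
gripper_width: 50.9
```

arm_command([
  [[0,0,0],[0,0,0],1],
  [[0,0,0],[0,0,0],1],
  [[0,0,0],[0,0,0],1],
  [[0,0,0],[0,0,0],1],
  [[0,0,0],[0,0,0],1],
])

```text
clock: 2.6
position: [492.2, -3.9, 94.2]
ee_rot: [-0.656, 0.261, 0.661, 0.256]
contact_force: [-0.4, 2.2, 3.1]
gripper_width: 20.7
```

arm_command([
  [[0,0,0],[0,0,12],1],
  [[0,0,0],[0,0,28],1],
  [[0,0,0],[0,0,48],1],
  [[0,0,0],[0,0,72],1],
  [[0,0,0],[0,0,100],1],
])

```text
clock: 3.1
position: [491.1, -4.3, 194.3]
ee_rot: [-0.655, 0.261, 0.661, 0.256]
contact_force: [0.3, -0.3, -2.2]
gripper_width: 20.9
```

```bash
python3 - <<'E'
from m import *
for n in('scene','top'):
    im,P=get(n,n+'1'); jars(n,im,P); binfit(n,im,P,62)
print(readout.read_state()['position'])
E
```

```text
scene red [250.1 130.1] 21 mid [ 320.3 -525.5   68.8] circ 320 -525 8 med [ 320.6 -525.    70.9]
scene red [278.9 173.8] 78 mid [ 412.7 -381.    49.1] circ 413 -377 23 med [ 408.2 -384.7   49.1]
scene red [283.8 181.2] 55 mid [ 429.9 -354.4   64.2] circ 430 -353 19 med [ 426.8 -359.1   48.6]
scene red [327.9 184.5] 226 mid [ 381.8 -251.4   47.6] circ 382 -251 25 med [ 385.5 -251.3   49. ]
scene red [289.7 197.3] 236 mid [ 463.4 -321.4   47. ] circ 464 -321 24 med [ 464.3 -320.4   49.1]
scene rim [418.  272.8] ((526.63916015625, 31.65362548828125), (34.59620666503906, 202.95335388183594), 52.04424285888672) 62.3
scene orange [365.4 267.4] 113 [568.  -71.2  64.8]
top red [363.5 211.2] 216 mid [ 461.3 -323.5   48. ] circ 461 -323 23 med [ 461.1 -324.3   48.3]
top red [382.9 228.4] 219 mid [ 412.6 -375.4   47. ] circ 413 -375 23 med [ 413.6 -375.5   48.5]
top red [338.4 240.8] 217 mid [ 380.9 -253.7   49.1] circ 381 -254 23 med [ 381.2 -252.7   49.1]
top rim [261.8 213.9] ((459.59454345703125, -42.2586669921875), (16.077743530273438, 199.87823486328125), 48.032283782958984) 61.9
[494.36397025  -3.7197768  198.06836263]
```

View pics/scene1.png

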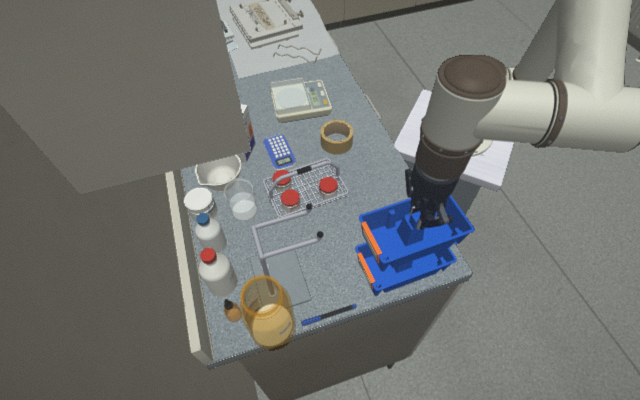

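arm_command([
  [[0,0,0],[-20,-32,0],1],
  [[0,0,0],[-45,-75,0],1],
  [[0,0,0],[-66,-110,0],1],
  [[0,0,0],[-74,-124,0],1],
  [[0,0,0],[-74,-124,-20],1],
])

```text
clock: 3.7
position: [419.9, -129.5, 179.2]
ee_rot: [0.659, -0.26, -0.656, -0.259]
contact_force: [0.8, 1.1, -1.5]
gripper_width: 21.1
```

arm_command([
  [[0,0,0],[0,0,-35],1],
  [[0,0,0],[0,0,-70],1],
  [[0,0,0],[0,0,-90],1],
  [[0,0,0],[0,0,-103],1],
  [[0,0,0],[0,0,-103],1],
])

```text
clock: 4.2
position: [417.5, -129.7, 73.9]
ee_rot: [-0.657, 0.261, 0.658, 0.258]
contact_force: [-0.1, -0.3, -2.3]
gripper_width: 20.6
```

arm_command([
  [[0,0,0],[0,0,-4],1],
  [[0,0,0],[0,0,-8],1],
  [[0,0,0],[0,0,-9],1],
  [[0,0,0],[0,0,-9],1],
  [[0,0,0],[0,0,-9],1],
])

```text
clock: 4.7
position: [417.7, -129.7, 65.3]
ee_rot: [-0.657, 0.261, 0.658, 0.259]
contact_force: [0.9, 0.4, -1.9]
gripper_width: 20.9
```

arm_command([
  [[0,0,0],[0,0,0],0.4],
  [[0,0,0],[0,0,0],0.4],
  [[0,0,0],[0,0,0],0.4],
  [[0,0,0],[0,0,0],0.4],
  [[0,0,0],[0,0,10],0.4],
])

```text
clock: 5.2
position: [416.8, -129.7, 74.8]
ee_rot: [-0.656, 0.261, 0.659, 0.258]
contact_force: [-1.0, 1.2, -0.1]
gripper_width: 51.3
```

arm_command([
  [[0,0,-8],[0,0,40],0.4],
  [[0,0,-16],[0,0,85],0.4],
  [[0,0,-24],[0,0,130],0.3],
  [[0,0,-32],[-10,-40,150],0.2],
  [[0,0,-40],[-20,-80,150],0.1],
])

```text
clock: 5.7
position: [399.0, -210.5, 229.8]
ee_rot: [0.53, -0.468, -0.527, -0.47]
contact_force: [0.4, 0.1, -1.0]
gripper_width: 76.6
```

arm_command([
  [[0,0,-8],[0,0,0],0],
  [[0,0,-16],[0,0,0],0],
  [[0,0,-24],[0,0,0],0],
  [[0,0,-32],[0,0,0],0],
  [[0,0,-40],[0,0,0],0],
])

```text
clock: 6.2
position: [398.7, -210.6, 230.6]
ee_rot: [-0.336, 0.622, 0.333, 0.623]
contact_force: [0.4, -0.6, -0.6]
gripper_width: 85.5
```

```bash
python3 - <<'E'
from m import *
for n in('scene','top'):
    im,P=get(n,n+'2'); jars(n,im,P); binfit(n,im,P,62)
s=readout.read_state();print(s['position'],s['joints'],R.from_quat(s['ee_rot']).as_matrix()[:,1])
E
```

```text
scene red [250.  129.9] 20 mid [ 321.3 -525.7   71.3] circ 321 -526 8 med [ 322.  -525.4   73.3]
scene red [278.7 173.9] 78 mid [ 412.6 -381.8   48.9] circ 412 -380 22 med [ 408.1 -385.1   49.5]
scene red [283.9 181.2] 56 mid [ 429.9 -354.6   64.7] circ 430 -352 20 med [ 428.3 -358.5   48.7]
scene red [327.7 184.5] 223 mid [ 381.5 -251.1   47.3] circ 382 -253 26 med [ 385.5 -251.6   49.1]
scene red [289.7 197.3] 234 mid [ 462.3 -321.8   47.5] circ 463 -321 24 med [ 464.3 -321.    49.1]
scene rim [370.5 208.3] ((420.9927062988281, -130.40731811523438), (119.40058898925781, 202.9455108642578), 46.65884780883789) 61.4
scene rim [410.5 252.2] ((495.12200927734375, -4.2409515380859375), (118.35446166992188, 202.80178833007812), 47.267513275146484) 61.9
scene knob [366.7 205. ] 96 [ 424.5 -129.1   84. ] ((422.00433349609375, -130.46395874023438), (22.824512481689453, 21.434247970581055), 46.61379623413086)
scene knob [406.3 249.9] 115 [497.9  -4.1  84.2] ((495.9941101074219, -3.943014144897461), (20.419944763183594, 21.391969680786133), 48.00522232055664)
scene orange [328.6 220.6] 88 [ 49
[... 238 characters left out ...]
ed [ 413.6 -375.3   49. ]
top red [342.4 240.2] 93 mid [ 382.3 -263.4   49.1] circ 382 -258 21 med [ 383.4 -263.4   49. ]
top rim [234.7 184.6] ((537.3509521484375, 27.6517333984375), (10.731618881225586, 180.2610626220703), 45.505409240722656) 61.2
top knob [245.2 201.5] 70 [492.9  -6.8  85.4] ((492.6334533691406, -6.663335800170898), (21.380329132080078, 21.536090850830078), 45.1885986328125)
top orange [263.5 168.5] 16 [582.  -54.4  64.1]
top orange [273.2 176.8] 20 [559.9 -79.5  63. ]
top orange [317.5 200.9] 46 [ 493.6 -197.8   63.7]
[ 398.82379805 -210.52089052  230.53799363] [-0.12107372  0.08190668 -0.40113898  0.00384647 -1.08342658 -0.45959269] [-0.83706959  0.54706993 -0.00538364]
```

View pics/scene2.png

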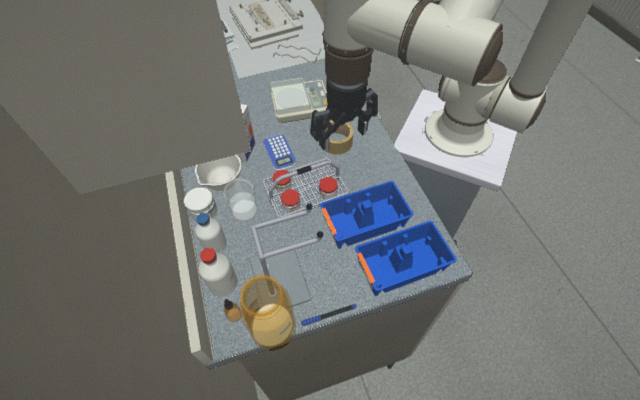

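arm_command([
  [[0,0,-5],[-9,-21,0],0],
  [[0,0,-9],[-17,-42,-30],0],
  [[0,0,-9],[-17,-42,-75],0],
  [[0,0,-9],[-17,-42,-120],0],
  [[0,0,-9],[-17,-42,-130],0],
])

```text
clock: 6.8
position: [378.4, -251.7, 97.0]
ee_rot: [-0.287, 0.648, 0.287, 0.644]
contact_force: [-1.6, -0.5, 0.4]
gripper_width: 85.7
```

```bash
python3 - <<'E'
from m import *
s=readout.read_state();print(s['position'],R.from_quat(s['ee_rot']).as_matrix()[:,:2])
E
```

```text
[ 378.35606944 -251.66489915   96.97633089] [[-0.00563619 -0.74201041]
 [-0.00150438  0.67038085]
 [-0.99998298  0.00317365]]
```

arm_command([
  [[0,0,0],[1,-1,-25],0],
  [[0,0,0],[1,-1,-50],0],
  [[0,0,0],[1,-1,-65],0],
  [[0,0,0],[1,-1,-71],0],
  [[0,0,0],[1,-1,-71],0],
])

```text
clock: 7.3
position: [380.1, -252.8, 26.5]
ee_rot: [-0.287, 0.648, 0.288, 0.644]
contact_force: [0.8, 1.2, 0.7]
gripper_width: 85.4
```

arm_command([
  [[0,0,0],[0,0,0],0.6],
  [[0,0,0],[0,0,0],1],
  [[0,0,0],[0,0,0],1],
  [[0,0,0],[0,0,0],1],
  [[0,0,0],[0,0,0],1],
])

```text
clock: 7.8
position: [381.1, -253.1, 28.0]
ee_rot: [-0.288, 0.647, 0.287, 0.645]
contact_force: [-1.0, 0.8, 6.7]
gripper_width: 47.1
```

arm_command([
  [[0,0,0],[0,0,10],1],
  [[0,0,0],[0,0,30],1],
  [[0,0,0],[0,0,70],1],
  [[0,0,0],[0,0,110],1],
  [[0,0,0],[0,0,150],1],
])

```text
clock: 8.3
position: [380.6, -252.9, 180.5]
ee_rot: [-0.289, 0.647, 0.287, 0.645]
contact_force: [1.4, 0.0, -1.2]
gripper_width: 47.2
```

arm_command([
  [[0,0,7],[5,20,0],1],
  [[0,0,14],[10,40,0],1],
  [[0,0,21],[15,60,0],1],
  [[0,0,28],[20,80,0],1],
  [[0,0,35],[25,100,0],1],
])

```text
clock: 8.8
position: [405.4, -152.1, 181.4]
ee_rot: [-0.471, 0.529, 0.469, 0.528]
contact_force: [0.1, -0.5, -1.0]
gripper_width: 47.1
```

arm_command([
  [[0,0,7],[5,20,0],1],
  [[0,0,14],[10,40,0],1],
  [[0,0,21],[15,60,0],1],
  [[0,0,28],[20,80,0],1],
  [[0,0,35],[25,100,0],1],
])

```text
clock: 9.3
position: [430.2, -51.4, 182.3]
ee_rot: [0.61, -0.361, -0.607, -0.361]
contact_force: [0.4, -0.5, -0.7]
gripper_width: 47.1
```

arm_command([
  [[0,0,7],[5,20,0],1],
  [[0,0,14],[10,40,0],1],
  [[0,0,19],[15,60,0],1],
  [[0,0,19],[25,84,-30],1],
  [[0,0,19],[25,84,-60],1],
])

```text
clock: 9.8
position: [457.4, 35.1, 123.5]
ee_rot: [0.663, -0.253, -0.657, -0.256]
contact_force: [-0.2, 1.0, -1.1]
gripper_width: 47.1
```

```bash
python3 - <<'E'
from m import *
s=readout.read_state();print(s['position'],R.from_quat(s['ee_rot']).as_matrix()[:,:2])
for n in('scene','top'):
    im,P=get(n,n+'3'); jars(n,im,P,35,200); binfit(n,im,P,62)
E
```

```text
[457.42991014  35.11650292 123.53538965] [[ 0.01005822 -0.67151467]
 [ 0.00199242 -0.74094554]
 [-0.99994743 -0.00823095]]
scene red [250. 130.] 21 mid [ 322.6 -525.3   71.1] circ 323 -525 6 med [ 321.7 -525.3   70.9]
scene red [278.7 173.8] 76 mid [ 412.6 -382.    49.2] circ 412 -380 23 med [ 408.1 -384.6   48.9]
scene red [283.9 181.2] 56 mid [ 428.2 -353.9   64.9] circ 428 -354 19 med [ 427.5 -358.6   48.1]
scene red [289.7 197.2] 233 mid [ 462.8 -321.3   48. ] circ 461 -321 26 med [ 464.1 -321.    48.9]
scene red [432.6 228.7] 280 mid [459.8  29.7 165.9] circ 460 35 28 med [462.5  30.4 144.9]
scene red [207.7 255.2] 187 mid [ 721.7 -361.3  143.6] circ 721 -362 16 med [ 723.1 -359.6  148.2]
scene rim [370.4 208.2] ((421.1941223144531, -129.5327606201172), (118.61934661865234, 202.5850830078125), 46.798274993896484) 61.7
scene rim [387.9 236.5] ((466.1234130859375, -52.970516204833984), (17.000701904296875, 179.50648498535156), 50.706329345703125) 61.7
scene rim [419.2 271.6] ((525.2407836914062, 32.34196090698242), (44.64082717895508, 205.11512756347656), 55.31336212158203) 62.1
s
[... 649 characters left out ...]
c 413 -375 23 med [ 413.6 -375.3   48.6]
top rim [238.1 180.9] ((548.810302734375, 16.71390151977539), (10.146077156066895, 148.01785278320312), 45.514102935791016) 60.9
top rim [282.  230.8] ((419.6297912597656, -131.4749298095703), (115.31143951416016, 200.05007934570312), 46.82868957519531) 61.5
top knob [245.3 201.5] 73 [492.7  -6.9  84.6] ((492.7442932128906, -6.1496782302856445), (21.723590850830078, 20.934978485107422), 44.02058410644531)
top knob [292.8 227.9] 69 [ 419.8 -132.5   84.8] ((419.4958801269531, -131.72567749023438), (20.942766189575195, 20.69568634033203), 43.69917297363281)
top orange [267.  171.6] 29 [574.9 -63.1  64.2]
top orange [316.7 200.1] 38 [ 492.2 -196.4   64. ]
```

arm_command([
  [[0,0,0],[-2,-4,0],1],
  [[0,0,0],[-2,-4,-25],1],
  [[0,0,0],[-2,-4,-50],1],
  [[0,0,0],[-2,-4,-70],1],
  [[0,0,0],[-2,-4,-80],1],
])

```text
clock: 10.4
position: [450.4, 27.5, 40.1]
ee_rot: [-0.659, 0.257, 0.66, 0.254]
contact_force: [-0.7, 0.1, -0.8]
gripper_width: 47.1
```

arm_command([
  [[0,0,0],[2,1,-6],1],
  [[0,0,0],[2,1,-11],1],
  [[0,0,0],[2,1,-15],1],
  [[0,0,0],[2,1,-15],1],
  [[0,0,0],[2,1,-15],1],
])

```text
clock: 10.9
position: [452.6, 28.6, 25.5]
ee_rot: [-0.659, 0.257, 0.66, 0.255]
contact_force: [0.4, -0.3, -0.6]
gripper_width: 47.2
```

arm_command([
  [[0,0,0],[0,0,-2],1],
  [[0,0,0],[0,0,-2],0.28],
  [[0,0,0],[0,0,-2],0.28],
  [[0,0,0],[0,0,-2],0.28],
  [[0,0,0],[0,0,8],0.28],
])

```text
clock: 11.4
position: [451.6, 28.3, 32.8]
ee_rot: [-0.658, 0.258, 0.661, 0.254]
contact_force: [0.4, -0.2, 0.1]
gripper_width: 61.5
```

arm_command([
  [[0,0,0],[0,0,30],0.28],
  [[0,0,0],[0,0,70],0.28],
  [[0,0,0],[0,0,110],0.28],
  [[0,0,0],[0,0,150],0.2],
  [[0,0,0],[-10,-30,150],0],
])

```text
clock: 11.9
position: [446.5, 0.3, 189.4]
ee_rot: [0.663, -0.253, -0.657, -0.255]
contact_force: [0.7, 0.1, 0.5]
gripper_width: 80.8
```

arm_command([
  [[0,0,-8],[0,-50,0],0],
  [[0,0,-16],[0,-100,0],0],
  [[0,0,-24],[0,-150,0],0],
  [[0,0,-32],[0,-200,0],0],
  [[0,0,-40],[0,-250,0],0],
])

```text
clock: 12.4
position: [446.1, -251.7, 190.3]
ee_rot: [0.535, -0.466, -0.528, -0.466]
contact_force: [1.0, 0.9, -0.1]
gripper_width: 85.2
```

arm_command([
  [[0,0,-8],[5,-20,0],0],
  [[0,0,-16],[10,-40,0],0],
  [[0,0,-24],[15,-50,0],0],
  [[0,0,-32],[15,-50,0],0],
  [[0,0,-40],[15,-50,0],0],
])

```text
clock: 12.9
position: [460.8, -302.2, 190.7]
ee_rot: [-0.342, 0.622, 0.335, 0.62]
contact_force: [0.1, 0.2, -0.5]
gripper_width: 85.4
```

```bash
python3 - <<'E'
from m import *
s=readout.read_state();print(s['position'],R.from_quat(s['ee_rot']).as_matrix()[:,:2])
for n in('scene','top'):
    im,P=get(n,n+'4'); jars(n,im,P,35,200)
E
```

```text
[ 460.78523747 -302.17842449  190.66195862] [[ 0.00143935 -0.84026705]
 [-0.00988038  0.54213298]
 [-0.99995015 -0.00656625]]
scene red [250.2 130.3] 20 mid [ 320.8 -525.7   69.1] circ 321 -526 8 med [ 321.4 -525.1   67.4]
scene red [278.9 173.8] 78 mid [ 412.4 -380.5   48.1] circ 413 -378 23 med [ 408.  -384.4   49.1]
scene red [283.9 181.2] 56 mid [ 428.7 -353.4   65.7] circ 429 -354 19 med [ 427.5 -357.7   48.7]
scene red [289.7 197.3] 234 mid [ 461.4 -322.    48. ] circ 462 -323 25 med [ 464.4 -320.5   49. ]
scene red [423.8 248.6] 308 mid [453.4  30.2  44.3] circ 452 31 25 med [455.   30.6  46.4]
scene red [207.7 255.2] 185 mid [ 721.  -361.6  143.1] circ 722 -362 16 med [ 722.9 -359.6  148.1]
top red [235.5 217.3] 205 mid [450.8  27.5  45.1] circ 452 28 22 med [451.9  27.5  45.9]
top red [384.2 229.6] 169 mid [ 412.5 -375.4   47.8] circ 413 -375 23 med [ 408.6 -380.3   49.2]
```

arm_command([
  [[0,0,-5],[1,-12,0],0],
  [[0,0,-9.5],[1,-21,-25],0],
  [[0,0,-9.5],[1,-21,-65],0],
  [[0,0,-9.5],[1,-21,-90],0],
  [[0,0,-9.5],[1,-21,-90],0],
])

```text
clock: 13.5
position: [459.1, -321.7, 97.5]
ee_rot: [-0.29, 0.649, 0.287, 0.642]
contact_force: [0.0, 0.4, -0.8]
gripper_width: 85.1
```

```bash
python3 - <<'E'
from m import *
s=readout.read_state();print(s['position'],R.from_quat(s['ee_rot']).as_matrix()[:,:2])
E
```

```text
[ 459.13728938 -321.67570225   97.45128009] [[-0.00755271 -0.7451136 ]
 [-0.00675347  0.66693663]
 [-0.99994867  0.00112355]]
```

arm_command([
  [[0,0,0],[1,-1,-25],0],
  [[0,0,0],[1,-1,-50],0],
  [[0,0,0],[1,-1,-65],0],
  [[0,0,0],[1,-1,-71],0],
  [[0,0,0],[1,-1,-71],0],
])

```text
clock: 14.0
position: [460.7, -322.9, 27.2]
ee_rot: [-0.29, 0.649, 0.288, 0.642]
contact_force: [0.4, -0.5, 0.6]
gripper_width: 85.6
```

arm_command([
  [[0,0,0],[0,0,0],0.6],
  [[0,0,0],[0,0,0],1],
  [[0,0,0],[0,0,0],1],
  [[0,0,0],[0,0,0],1],
  [[0,0,0],[0,0,0],1],
])

```text
clock: 14.5
position: [461.8, -323.3, 28.9]
ee_rot: [-0.291, 0.648, 0.287, 0.643]
contact_force: [-0.4, 1.0, 4.5]
gripper_width: 47.2
```

arm_command([
  [[0,0,0],[0,0,10],1],
  [[0,0,0],[0,0,30],1],
  [[0,0,0],[0,0,70],1],
  [[0,0,0],[0,0,110],1],
  [[0,0,0],[0,0,150],1],
])

```text
clock: 15.0
position: [461.4, -323.2, 181.3]
ee_rot: [-0.292, 0.648, 0.287, 0.643]
contact_force: [0.7, -1.4, -0.8]
gripper_width: 47.2
```

arm_command([
  [[0,0,7],[-5,40,0],1],
  [[0,0,14],[-10,80,0],1],
  [[0,0,21],[-15,120,0],1],
  [[0,0,28],[-20,160,0],1],
  [[0,0,35],[-21,203,0],1],
])

```text
clock: 15.5
position: [439.5, -118.9, 182.2]
ee_rot: [-0.474, 0.529, 0.468, 0.526]
contact_force: [1.4, 0.0, -0.4]
gripper_width: 47.4
```

arm_command([
  [[0,0,7],[15,18,0],1],
  [[0,0,14],[35,36,0],1],
  [[0,0,21],[55,54,0],1],
  [[0,0,28],[75,70,0],1],
  [[0,0,35],[93,79,0],1],
])

```text
clock: 16.0
position: [533.2, -38.7, 183.1]
ee_rot: [0.613, -0.359, -0.605, -0.359]
contact_force: [0.3, 0.5, -1.2]
gripper_width: 47.0
```

arm_command([
  [[0,0,7],[0,0,0],1],
  [[0,0,14],[0,0,0],1],
  [[0,0,19],[0,0,-30],1],
  [[0,0,19],[0,0,-60],1],
  [[0,0,19],[0,0,-60],1],
])

```text
clock: 16.5
position: [530.1, -39.1, 120.1]
ee_rot: [0.661, -0.255, -0.659, -0.253]
contact_force: [-0.4, -0.8, -0.8]
gripper_width: 47.0
```

```bash
python3 - <<'E'
from m import *
s=readout.read_state();print(s['position'],R.from_quat(s['ee_rot']).as_matrix()[:,:2])
for n in('scene','top'):
    im,P=get(n,n+'5'); jars(n,im,P,35,200); binfit(n,im,P,62)
E
```

```text
[530.05425028 -39.14614288 120.05829744] [[ 0.00171455 -0.67088465]
 [-0.00307747 -0.74156085]
 [-0.99999379  0.00113187]]
scene red [250.1 130.5] 21 mid [ 321.1 -525.4   70.9] circ 321 -525 7 med [ 322.  -525.1   67.8]
scene red [278.7 173.8] 77 mid [ 412.6 -382.2   49.3] circ 414 -379 21 med [ 407.7 -385.2   49. ]
scene red [283.9 181.2] 56 mid [ 428.6 -354.8   64.4] circ 429 -354 20 med [ 427.3 -358.1   48.7]
scene red [385.7 243.9] 241 mid [533.  -45.5 160. ] circ 533 -40 28 med [537.2 -46.4 140.5]
scene red [424.9 248.6] 270 mid [496.   30.4 118.9] circ 496 23 68 med [452.8  32.9  46.8]
scene red [207.8 255.2] 186 mid [ 721.  -361.9  144.3] circ 721 -362 16 med [ 722.8 -359.7  148.4]
scene rim [349.9 194.8] ((394.67047119140625, -181.205078125), (15.75506591796875, 171.05154418945312), 49.397247314453125) 61.4
scene rim [423.2 258.5] ((495.0093994140625, -3.4058074951171875), (116.66800689697266, 203.17759704589844), 47.15673828125) 61.9
scene knob [366.7 205. ] 93 [ 424.3 -129.    84. ] ((421.326416015625, -129.797119140625), (21.763914108276367, 21.091154098510742), 49.6254158
[... 260 characters left out ...]
413 -375 23 med [ 413.6 -375.2   48.8]
top rim [286.6 230.3] ((419.9422607421875, -131.53330993652344), (114.94338989257812, 200.76705932617188), 46.818843841552734) 61.3
top rim [219.4 222. ] ((431.8568115234375, 65.37600708007812), (115.36207580566406, 41.275901794433594), 23.829792022705078) 61.2
top knob [245.4 202.5] 51 [490.1  -7.2  84.4] ((491.81524658203125, -7.012730598449707), (18.216379165649414, 21.354209899902344), 41.9747200012207)
top knob [292.7 227.9] 69 [ 419.7 -132.2   85. ] ((419.4967346191406, -131.86575317382812), (20.72208023071289, 20.98802947998047), 45.118595123291016)
top orange [269.9 174. ] 44 [567.  -71.5  63.4]
top orange [316.7 200.2] 41 [ 493.5 -197.7   63.3]
```

arm_command([
  [[0,0,0],[2,-2,0],1],
  [[0,0,0],[2,-2,-25],1],
  [[0,0,0],[2,-2,-50],1],
  [[0,0,0],[2,-2,-70],1],
  [[0,0,0],[2,-2,-80],1],
])

```text
clock: 17.1
position: [536.0, -41.0, 43.9]
ee_rot: [0.664, -0.253, -0.656, -0.254]
contact_force: [-1.2, 0.3, -0.7]
gripper_width: 47.1
```

arm_command([
  [[0,0,0],[0,0,-6],1],
  [[0,0,0],[0,0,-10],1],
  [[0,0,0],[0,0,-13],1],
  [[0,0,0],[0,0,-13],1],
  [[0,0,0],[0,0,-13],1],
])

```text
clock: 17.6
position: [536.4, -40.9, 31.5]
ee_rot: [0.664, -0.253, -0.656, -0.254]
contact_force: [-0.4, 0.2, -0.6]
gripper_width: 47.4
```

arm_command([
  [[0,0,0],[0,0,-6],1],
  [[0,0,0],[0,0,-6],0.28],
  [[0,0,0],[0,0,-6],0.28],
  [[0,0,0],[0,0,-6],0.28],
  [[0,0,0],[0,0,2],0.28],
])

```text
clock: 18.1
position: [535.5, -41.0, 32.9]
ee_rot: [0.664, -0.254, -0.656, -0.254]
contact_force: [-0.9, -0.4, 0.1]
gripper_width: 61.5
```

arm_command([
  [[0,0,0],[0,0,30],0.28],
  [[0,0,0],[0,0,70],0.28],
  [[0,0,0],[0,0,110],0.28],
  [[0,0,0],[0,0,150],0.35],
  [[0,0,0],[0,0,150],0.4],
])

```text
clock: 18.6
position: [539.2, -40.8, 190.1]
ee_rot: [0.668, -0.251, -0.652, -0.256]
contact_force: [0.5, 0.4, -0.7]
gripper_width: 51.3
```

arm_command([
  [[0,0,0],[-30,-20,0],0.4],
  [[0,0,0],[-65,-40,0],0.4],
  [[0,0,0],[-100,-65,0],0.4],
  [[0,0,0],[-116,-90,0],0.4],
  [[0,0,0],[-116,-90,0],0.4],
])

```text
clock: 19.1
position: [420.4, -132.4, 190.2]
ee_rot: [0.667, -0.252, -0.652, -0.257]
contact_force: [0.7, 0.7, 0.7]
gripper_width: 51.4
```

```bash
python3 - <<'E'
from m import *
s=readout.read_state();print(s['position'],R.from_quat(s['ee_rot']).as_matrix()[:,:2],s['joints'][5])
for n in('scene','top'):
    im,P=get(n,n+'6'); jars(n,im,P,35,200); binfit(n,im,P,62)
E
```

```text
[ 420.42128634 -132.40064248  190.17822734] [[ 0.02277108 -0.67108079]
 [-0.00176881 -0.74125252]
 [-0.99973914 -0.01397375]] 0.7643009041681172
scene red [250.1 130.1] 22 mid [ 322.3 -525.    70.1] circ 322 -525 8 med [ 321.3 -525.7   70.5]
scene red [278.8 173.7] 75 mid [ 413.1 -382.3   48.6] circ 414 -378 21 med [ 407.3 -384.9   49.5]
scene red [283.9 181.2] 55 mid [ 428.9 -354.2   64.9] circ 429 -355 18 med [ 427.  -358.3   48.6]
scene red [423.7 248.6] 311 mid [453.7  29.9  45.2] circ 454 30 25 med [455.1  30.3  46.6]
scene red [207.7 255.2] 185 mid [ 721.1 -361.7  143.9] circ 721 -362 16 med [ 722.8 -360.1  148.4]
scene red [382.6 266.5] 330 mid [538.2 -39.9  44.5] circ 538 -40 24 med [539.9 -39.1  46.5]
scene rim [370.4 208.9] ((421.22119140625, -130.54840087890625), (119.32498931884766, 202.84739685058594), 46.45069885253906) 61.7
scene rim [410.3 252.5] ((494.95831298828125, -3.9692840576171875), (117.48601531982422, 203.80303955078125), 46.59182357788086) 62.0
scene knob [366.7 205. ] 95 [ 424.  -129.1   83.7] ((421.6961669921875, -130.39212036132812), (21.803464889526367, 
[... 243 characters left out ...]

scene orange [365.7 267.7] 116 [569.  -69.8  64.5]
top red [260.3 185.9] 202 mid [537.3 -42.5  45.6] circ 536 -42 22 med [535.9 -41.4  45.3]
top red [235.1 214. ] 102 mid [460.7  27.8  43.8] circ 458 28 21 med [460.3  28.4  46.4]
top red [382.9 228.4] 221 mid [ 412.6 -375.5   49. ] circ 413 -375 23 med [ 413.6 -375.3   48.8]
top rim [234.3 185.3] ((530.9907836914062, 32.69977569580078), (12.025083541870117, 196.2010498046875), 45.34119415283203) 61.0
top knob [245.2 201.4] 71 [493.1  -6.8  84.8] ((492.6158447265625, -6.207757949829102), (21.55196189880371, 21.0790958404541), 45.07595443725586)
top orange [270.  174.1] 43 [566.5 -71.7  64.1]
top orange [317.1 200.6] 47 [ 490.9 -197.6   63.2]
```

View pics/scene6.png

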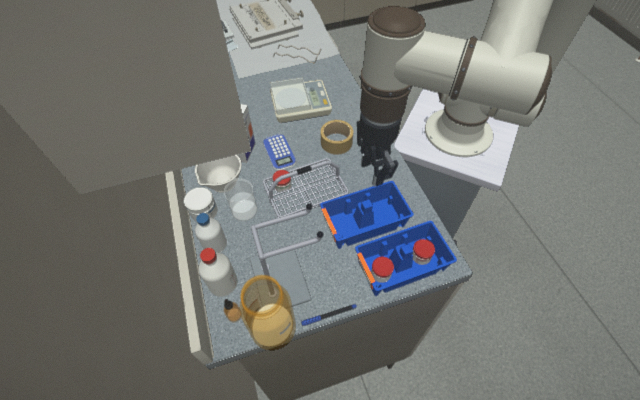

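arm_command([
  [[0,1.3,-1],[-1,2,-25],0.4],
  [[0,1.3,-1],[-1,2,-65],0.4],
  [[0,1.3,-1],[-1,2,-95],0.4],
  [[0,1.3,-1],[-1,2,-105],0.4],
  [[0,1.3,-1],[-1,2,-105],0.4],
])

```text
clock: 19.7
position: [421.9, -128.8, 84.3]
ee_rot: [-0.658, 0.26, 0.658, 0.258]
contact_force: [0.7, -0.0, -0.1]
gripper_width: 51.3
```

```bash
cat > st.py <<'E'
from m import *
s=readout.read_state();M=R.from_quat(s['ee_rot']).as_matrix();x=M[:,0]
print(s['clock'],s['position'].round(1),'jaw',np.degrees(np.arctan2(M[1,1],M[0,1]))%180,'levelling turn x,y',np.degrees([-x[1],x[0]]).round(2),'j6',s['joints'][5])
E
python3 st.py
```

```text
19.7 [ 421.9 -128.8   84.3] jaw 47.008145362864326 levelling turn x,y [ 0.15 -0.1 ] j6 0.7412325944619584
```

arm_command([
  [[0,0,0],[-2,-1,-10],0.4],
  [[0,0,0],[-2,-1,-19],0.4],
  [[0,0,0],[-2,-1,-19],0.4],
  [[0,0,0],[-2,-1,-19],0.7],
  [[0,0,0],[-2,-1,-19],1],
])

```text
clock: 20.2
position: [420.3, -129.8, 65.8]
ee_rot: [0.658, -0.26, -0.658, -0.258]
contact_force: [0.2, -0.1, 0.5]
gripper_width: 22.9
```

arm_command([
  [[0,0,0],[0,0,0],1],
  [[0,0,0],[0,0,0],1],
  [[0,0,0],[0,0,0],1],
  [[0,0,0],[0,0,10],1],
  [[0,0,0],[0,0,30],1],
])

```text
clock: 20.7
position: [419.0, -129.8, 95.4]
ee_rot: [-0.657, 0.261, 0.659, 0.258]
contact_force: [-0.0, -0.2, -0.8]
gripper_width: 20.3
```

arm_command([
  [[0,0,0],[0,0,30],1],
  [[0,0,0],[0,0,70],1],
  [[0,0,0],[0,0,110],1],
  [[0,0,-3],[10,10,130],1],
  [[0,0,-10],[25,30,130],1],
])

```text
clock: 21.2
position: [445.6, -100.2, 229.9]
ee_rot: [0.633, -0.317, -0.63, -0.317]
contact_force: [0.7, -0.2, -1.2]
gripper_width: 20.8
```

arm_command([
  [[0,0,-8],[10,15,0],1],
  [[0,0,-16],[20,30,0],1],
  [[0,0,-24],[30,45,0],1],
  [[0,0,-32],[40,60,0],1],
  [[0,0,-40],[49,77,0],1],
])

```text
clock: 21.7
position: [494.7, -22.6, 230.5]
ee_rot: [-0.485, 0.516, 0.482, 0.515]
contact_force: [0.7, -0.4, -2.8]
gripper_width: 20.7
```

arm_command([
  [[0,0,-8],[0,4,0],1],
  [[0,0,-16],[0,8,0],1],
  [[0,0,-24],[0,12,0],1],
  [[0,0,-32],[0,16,0],1],
  [[0,0,-40],[0,18,0],1],
])

```text
clock: 22.2
position: [494.3, -4.4, 230.9]
ee_rot: [-0.278, 0.652, 0.275, 0.65]
contact_force: [-0.6, 0.1, -2.2]
gripper_width: 20.5
```

arm_command([
  [[0,0,-8],[0,0,0],1],
  [[0,0,-16],[0,0,0],1],
  [[0,0,-24],[0,0,0],1],
  [[0,0,-32],[0,0,0],1],
  [[0,0,-40],[0,0,0],1],
])

```text
clock: 22.7
position: [493.8, -4.4, 231.3]
ee_rot: [-0.036, 0.707, 0.034, 0.705]
contact_force: [0.8, 0.2, -1.6]
gripper_width: 20.7
```

arm_command([
  [[0,0,-8],[0,0,0],1],
  [[0,0,-16],[0,0,0],1],
  [[0,0,-24],[0,0,0],1],
  [[0,0,-32],[0,0,0],1],
  [[0,0,-40],[0,0,0],1],
])

```text
clock: 23.2
position: [493.4, -4.4, 231.8]
ee_rot: [0.21, 0.676, -0.211, 0.674]
contact_force: [-0.2, 0.8, -1.6]
gripper_width: 20.7
```

```bash
python3 st.py
```

```text
23.2 [493.4  -4.4 231.8] jaw 55.36827378379213 levelling turn x,y [-0.04 -0.23] j6 -2.4938779159373414
```

arm_command([
  [[0,0,-4],[0,0,-20],1],
  [[0,0,-8.3],[0,0,-50],1],
  [[0,0,-8.3],[0,0,-80],1],
  [[0,0,-8.3],[0,0,-80],1],
  [[0,0,-8.3],[0,0,-80],1],
])

```text
clock: 23.7
position: [493.8, -4.5, 152.6]
ee_rot: [0.258, 0.659, -0.259, 0.657]
contact_force: [0.2, 0.4, -0.9]
gripper_width: 20.8
```

```bash
python3 st.py; python3 - <<'E'
from m import *
z=readout.read_state()['position'][2]
for n in('scene','top'):
    im,P=get(n,n+'7'); jars(n,im,P,35,80); binfit(n,im,P,z-65+62); binfit(n,im,P,62)
E
```

```text
23.7 [493.8  -4.5 152.6] jaw 47.10863615959439 levelling turn x,y [-0.03 -0.21] j6 -2.6373687462170397
scene red [250.3 130.9] 15 mid [ 321.4 -525.3   67.4] circ 321 -525 9 med [ 320.8 -525.1   65.2]
scene red [278.7 173.9] 78 mid [ 413.2 -381.3   49.7] circ 414 -379 22 med [ 409.  -384.6   49.1]
scene red [283.8 181.4] 51 mid [ 423.7 -361.2   48.1] circ 424 -362 17 med [ 426.6 -359.2   48.4]
scene red [374.2 270.2] 20 mid [554.5 -52.5  44.5] circ 554 -52 11 med [555.9 -53.   44.7]
scene rim [403.6 244.6] ((492.40179443359375, -2.63677978515625), (117.92124938964844, 201.96884155273438), 47.01823425292969) 149.0
scene knob [411.7 227.6] 57 [494.6  -9.3 171.1] ((494.2242431640625, -6.591313362121582), (17.9623966217041, 12.044676780700684), 45.90253448486328)
scene orange [455.  219.1] 136 [422.1  66.1 152.2]
scene orange [365.8 267.9] 124 [569.7 -69.4  64.8]
scene rim [415.4 274.7] ((529.0894775390625, 31.537689208984375), (19.22171401977539, 201.8618621826172), 46.902099609375) 62.3
scene knob [430.2 226.2] 8 [419.8  24.9  90.4] ((421.50396728515625, 25.25217628479004), (14.52140331
[... 691 characters left out ...]
8]
top red [382.9 228.3] 217 mid [ 412.7 -375.5   49.2] circ 413 -375 23 med [ 413.7 -375.3   48.9]
top rim [252.9 197.6] ((491.36083984375, -3.84320068359375), (116.78704833984375, 201.1185302734375), 47.15834426879883) 148.9
top orange [213.9 229.9] 69 [419.6  62.2 151.2]
top rim [271.5 203.2] ((479.67645263671875, -68.56465148925781), (15.980426788330078, 135.7340087890625), 53.3154182434082) 61.6
top knob [256.9 188.4] 841 [526.9 -39.2  89.5] ((524.9910888671875, -33.16924285888672), (93.85954284667969, 88.95951843261719), 46.63265609741211)
top knob [232.4 222.7] 407 [436.8  27.4  89.8] ((433.6502380371094, 28.963245391845703), (48.02353286743164, 86.44740295410156), 14.903496742248535)
```

View pics/scene7.png

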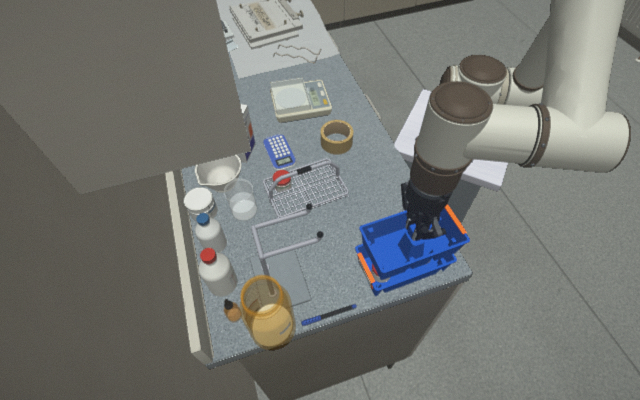

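arm_command([
  [[0,0,0],[2,-2,0],1],
  [[0,0,0],[2,-2,-10],1],
  [[0,0,0],[2,-2,-20],1],
  [[0,0,0],[2,-2,-27],1],
  [[0,0,0],[2,-2,-27],1],
])

```text
clock: 24.3
position: [495.6, -6.5, 125.1]
ee_rot: [0.258, 0.66, -0.259, 0.657]
contact_force: [-0.3, 0.1, -2.4]
gripper_width: 21.0
```

```bash
python3 st.py; python3 - <<'E'
from m import *
z=readout.read_state()['position'][2]
for n in('scene','top'):
    im,P=get(n,n+'8'); binfit(n,im,P,z-65+62)
E
```

```text
24.3 [495.6  -6.5 125.1] jaw 47.08772905559486 levelling turn x,y [-0.05 -0.23] j6 -2.631792125997585
scene rim [399.7 251.5] ((494.21649169921875, -3.720733642578125), (117.79582977294922, 202.27894592285156), 46.822879791259766) 121.3
scene knob [408.1 234.7] 54 [496.8 -11.4 143.9] ((497.1802673339844, -8.797409057617188), (20.11555290222168, 12.138458251953125), 44.01881408691406)
scene orange [450.5 226.1] 136 [424.1  64.  124.6]
scene orange [365.7 267.6] 131 [567.9 -69.5  64.8]
top rim [259.1 211.6] ((462.7207946777344, -43.862152099609375), (56.50350570678711, 202.80870056152344), 59.35790252685547) 122.1
top orange [213.  225.2] 36 [432.1  71.4 124.4]
top orange [223.1 234.5] 23 [405.8  45.4 124.7]
```

arm_command([
  [[0,0,0],[0,0,-4],1],
  [[0,0,0],[0,0,-7],1],
  [[0,0,0],[0,0,-10],1],
  [[0,0,0],[0,0,-10],1],
  [[0,0,0],[0,0,-10],1],
])

```text
clock: 24.9
position: [496.6, -6.2, 116.3]
ee_rot: [0.259, 0.659, -0.258, 0.658]
contact_force: [-0.3, -1.0, -1.3]
gripper_width: 20.9
```

Almost no contact yet; release, then clear and look.

arm_command([
  [[0,0,0],[0,0,-2],1],
  [[0,0,0],[0,0,-2],0.4],
  [[0,0,0],[0,0,-2],0.4],
  [[0,0,0],[0,0,-2],0.4],
  [[0,0,0],[0,0,8],0.4],
])

```text
clock: 25.4
position: [495.6, -6.5, 123.4]
ee_rot: [0.258, 0.66, -0.259, 0.657]
contact_force: [-0.5, 0.1, -0.3]
gripper_width: 51.2
```

arm_command([
  [[0,0,0],[0,0,30],0.4],
  [[0,0,0],[0,0,70],0.4],
  [[0,0,0],[0,0,110],0.4],
  [[0,0,8],[0,-10,120],0.2],
  [[0,0,16],[-10,-40,120],0],
])

```text
clock: 25.9
position: [487.9, -45.6, 247.0]
ee_rot: [0.162, 0.687, -0.161, 0.689]
contact_force: [0.4, 0.2, -0.5]
gripper_width: 78.0
```

arm_command([
  [[0,0,8],[-16,-44,0],0],
  [[0,0,16],[-32,-88,0],0],
  [[0,0,24],[-48,-132,0],0],
  [[0,0,32],[-64,-176,0],0],
  [[0,0,40],[-70,-220,0],0],
])

```text
clock: 26.4
position: [420.0, -251.8, 248.1]
ee_rot: [-0.067, 0.703, 0.068, 0.705]
contact_force: [1.3, 0.4, 0.1]
gripper_width: 85.1
```

arm_command([
  [[0,0,8],[0,-20,0],0],
  [[0,0,16],[0,-40,0],0],
  [[0,0,24],[0,-60,0],0],
  [[0,0,32],[0,-80,0],0],
  [[0,0,35],[0,-85,0],0],
])

```text
clock: 26.9
position: [419.9, -338.5, 248.6]
ee_rot: [-0.276, 0.65, 0.277, 0.652]
contact_force: [-0.8, -0.2, 0.3]
gripper_width: 85.4
```

```bash
python3 st.py; python3 - <<'E'
from m import *
for n in('scene','top'):
    im,P=get(n,n+'9'); jars(n,im,P,35,80); binfit(n,im,P,112)
E
```

```text
26.9 [ 419.9 -338.5  248.6] jaw 136.04201349411488 levelling turn x,y [-0.16  0.13] j6 -0.3860937378196859
scene red [250.2 131.1] 17 mid [ 321.7 -525.3   67.1] circ 322 -525 8 med [ 322.3 -525.5   66.2]
scene red [285.1 171. ] 70 mid [ 397.4 -371.    49.5] circ 398 -370 21 med [ 393.  -374.    49.1]
scene red [288.8 179.3] 59 mid [ 411.6 -353.8   47.4] circ 411 -353 18 med [ 414.5 -350.7   48.3]
scene rim [403.2 246.2] ((495.5768737792969, -3.6361541748046875), (117.11627197265625, 202.47097778320312), 46.9718017578125) 112.1
scene knob [201.8 217.2] 28 [ 643.5 -439.7  125.2] 
scene knob [410.7 239.1] 127 [498.1  -3.3 134. ] ((496.129638671875, -3.2715911865234375), (22.40639877319336, 22.333784103393555), 44.57968521118164)
scene orange [449.2 228.7] 132 [424.8  64.1 115. ]
scene orange [365.8 267.7] 131 [568.5 -69.4  64.8]
top rim [232.5 184.3] ((531.6292114257812, 24.911659240722656), (68.21939086914062, 206.78199768066406), 30.582612991333008) 111.5
top knob [241.7 200.8] 79 [493.1  -6.5 134.7] ((493.43670654296875, -5.189851760864258), (22.208126068115234, 20.420490264892578), 42.612796783447266)
top orange [217.8 228.4] 64 [424.   60.5 113.8]
```

View pics/scene9.png

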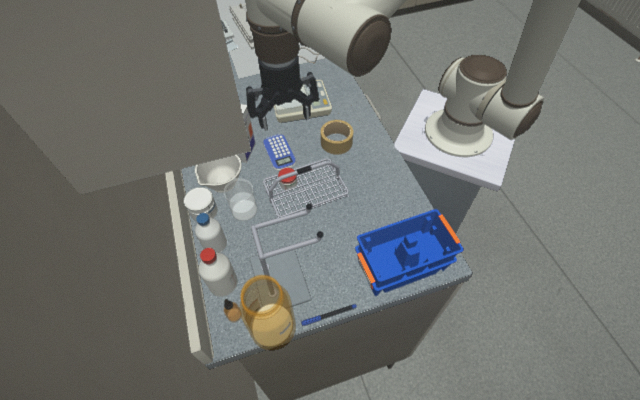

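arm_command([
  [[0,0,0],[0,40,0],0],
  [[0,0,0],[-10,80,0],0],
  [[0,0,0],[-20,120,0],0],
  [[0,0,0],[-20,160,0],0],
  [[0,0,0],[-20,160,0],0],
])

```text
clock: 27.5
position: [399.3, -174.3, 249.5]
ee_rot: [-0.276, 0.649, 0.278, 0.652]
contact_force: [0.8, 0.7, -0.7]
gripper_width: 85.2
```

```bash
python3 st.py; python3 - <<'E'
from m import *
for n in('scene','top'):
    im,P=get(n,n+'10'); jars(n,im,P,35,80)
    g=(im.max(-1)<60)&(P[...,2]>75)&(P[...,2]<105)
    k,l,st,c=cv2.connectedComponentsWithStats(g.astype(np.uint8))
    for i in range(1,k):
        if st[i,4]>5:p=P[l==i];print(n,'black',c[i].round(),st[i,4],p.mean(0).round(1),cv2.minAreaRect(p[:,:2].astype(np.float32)))
    w=(P[...,2]>12)&(P[...,2]<100)&(P[...,0]>290)&(P[...,0]<510)&(P[...,1]>-420)&(P[...,1]<-215)
    p=P[w];print(n,'basket',len(p),cv2.minAreaRect(p[:,:2].astype(np.float32)))
    p=p[p[:,2]>78];print(n,'handle',len(p),p.mean(0),cv2.minAreaRect(p[:,:2].astype(np.float32)))
z=np.load('/tmp/scene.npz')['im'][140:230,240:360];y=np.load('/tmp/top.npz')['im'][175:295,300:420]
cv2.imwrite('pics/c10.png',np.vstack([cv2.resize(z,(600,300),interpolation=3),cv2.resize(y,(300,300),interpolation=3)[:,np.r_[0:300,[0]*300]]]))
E
```

```text
27.5 [ 399.3 -174.3  249.5] jaw 136.10594148680678 levelling turn x,y [-0.21  0.24] j6 -0.7255592045892297
scene red [250.3 131.2] 16 mid [ 319.9 -526.9   64.9] circ 320 -527 7 med [ 322.1 -525.4   65.5]
scene red [285.1 171. ] 70 mid [ 397.4 -370.7   49.7] circ 398 -370 21 med [ 393.7 -374.2   49.2]
scene red [288.7 179.2] 62 mid [ 409.6 -353.8   47.2] circ 409 -355 19 med [ 414.  -350.8   48.1]
scene black [304. 169.] 52 [ 399.4 -312.    93.8] ((398.74383544921875, -313.02374267578125), (10.325897216796875, 33.47798156738281), 50.7591438293457)
scene black [227. 303.] 27 [ 775.2 -292.5   86.6] ((774.7420043945312, -292.2088623046875), (5.517982482910156, 10.004363059997559), 73.84208679199219)
scene basket 1454 ((401.0870666503906, -318.0477600097656), (205.40855407714844, 218.19873046875), 89.26512908935547)
scene handle 285 [ 407.88706636 -320.8582275    90.22402593] ((423.3014831542969, -332.404052734375), (25.158374786376953, 225.03482055664062), 44.89027786254883)
top red [379.4 233.1] 221 mid [ 400.5 -364.2   48.8] circ 401 -365 23 med [ 400.6 -364.8   48.7]
top black [309.  87.] 31 [ 795.1 -182.4   89.5] ((794.41650390625, -181.12100219726562), (3.439744710922241, 31.376447677612305), 34.53759765625)
top black [362. 236.] 39 [ 396.  -314.5   94. ] ((396.392333984375, -314.2298278808594), (9.237252235412598, 30.017860412597656), 53.12797927856445)
top basket 1362 ((399.70147705078125, -317.620849609375), (219.45211791992188, 204.25794982910156), 0.055338744074106216)
top handle 260 [ 402.24291561 -321.42232961   91.06619556] ((421.88372802734375, -332.7158203125), (26.47629165649414, 220.89625549316406), 46.6762580871582)
```

View pics/c10.png

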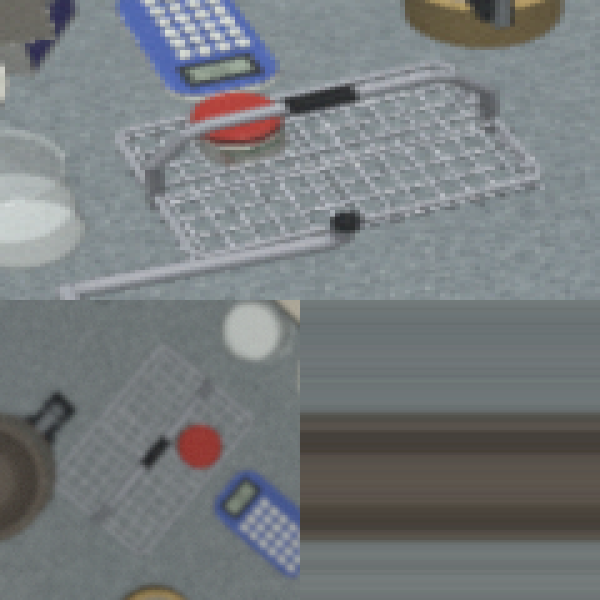

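arm_command([
  [[0,0,1.6],[0,-45,0],0],
  [[0,0,1.6],[1,-90,0],0],
  [[0,0,1.6],[1,-135,0],0],
  [[0,0,1.6],[1,-175,0],0],
  [[0,0,1.6],[2,-191,0],0],
])

```text
clock: 28.1
position: [401.2, -371.7, 248.6]
ee_rot: [-0.283, 0.647, 0.284, 0.649]
contact_force: [-0.2, 0.7, -1.5]
gripper_width: 85.4
```

arm_command([
  [[0,0,0],[0,0,-35],0],
  [[0,0,0],[0,0,-80],0],
  [[0,0,0],[0,0,-125],0],
  [[0,0,0],[0,0,-150],0],
  [[0,0,0],[0,0,-150],0],
])

```text
clock: 28.6
position: [398.4, -370.6, 94.6]
ee_rot: [-0.279, 0.649, 0.286, 0.647]
contact_force: [-0.2, -0.3, -0.6]
gripper_width: 85.1
```

```bash
python3 st.py
```

```text
28.6 [ 398.4 -370.6   94.6] jaw 137.12409488634935 levelling turn x,y [-0.43 -0.32] j6 -0.29056204704843314
```

arm_command([
  [[0,0,0.5],[1,5,-10],0],
  [[0,0,0.5],[1,5,-35],0],
  [[0,0,0.5],[1,5,-55],0],
  [[0,0,0.5],[1,5,-66],0],
  [[0,0,0.5],[1,5,-66],0],
])

```text
clock: 29.1
position: [399.2, -365.4, 28.2]
ee_rot: [-0.282, 0.648, 0.289, 0.646]
contact_force: [0.3, 0.8, 0.3]
gripper_width: 85.7
```

arm_command([
  [[0,0,0],[0,0,0],0.6],
  [[0,0,0],[0,0,0],1],
  [[0,0,0],[0,0,0],1],
  [[0,0,0],[0,0,0],1],
  [[0,0,0],[0,0,0],1],
])

```text
clock: 29.6
position: [400.4, -366.0, 29.9]
ee_rot: [-0.283, 0.647, 0.288, 0.646]
contact_force: [-0.8, 0.6, 6.0]
gripper_width: 47.1
```

arm_command([
  [[0,0,0],[0,0,10],1],
  [[0,0,0],[0,0,30],1],
  [[0,0,0],[0,0,70],1],
  [[0,0,0],[0,0,120],1],
  [[0,0,0],[0,0,160],1],
])

```text
clock: 30.1
position: [400.4, -366.2, 193.4]
ee_rot: [-0.284, 0.647, 0.288, 0.647]
contact_force: [0.2, -0.9, -1.4]
gripper_width: 46.8
```

```bash
python3 st.py
```

```text
30.1 [ 400.4 -366.2  193.4] jaw 137.6820176000753 levelling turn x,y [-0.27 -0.11] j6 -0.2927003598760339
```

arm_command([
  [[0,0,7],[0,45,0],1],
  [[0,0,14],[0,90,0],1],
  [[0,0,21],[0,135,0],1],
  [[0,0,28],[0,180,0],1],
  [[0,0,35],[0,225,0],1],
])

```text
clock: 30.6
position: [399.7, -139.6, 194.1]
ee_rot: [-0.467, 0.53, 0.47, 0.53]
contact_force: [1.9, 0.8, -0.5]
gripper_width: 47.1
```

arm_command([
  [[0,0,7],[15,40,0],1],
  [[0,0,14],[30,80,0],1],
  [[0,0,21],[45,120,0],1],
  [[0,0,28],[55,160,0],1],
  [[0,0,35],[55,172,0],1],
])

```text
clock: 31.1
position: [455.8, 35.4, 194.9]
ee_rot: [-0.606, 0.362, 0.608, 0.362]
contact_force: [-0.7, 0.2, -0.7]
gripper_width: 47.2
```

arm_command([
  [[0,0,7],[0,0,0],1],
  [[0,0,14],[0,0,0],1],
  [[0,0,19],[0,0,-10],1],
  [[0,0,19],[0,0,-20],1],
  [[0,0,19],[0,0,-20],1],
])

```text
clock: 31.6
position: [454.5, 35.0, 173.8]
ee_rot: [-0.657, 0.258, 0.66, 0.257]
contact_force: [-1.0, -0.1, -0.3]
gripper_width: 46.8
```

```bash
python3 st.py; python3 - <<'E'
from m import *
for n in('scene','top'):
    im,P=get(n,n+'11'); binfit(n,im,P,112)
E
```

```text
31.6 [454.5  35.  173.8] jaw 47.281072176327 levelling turn x,y [ 0.   -0.34] j6 0.39363346267784616
scene rim [401.5 247.9] ((495.5325622558594, -3.6602935791015625), (117.57524871826172, 202.4962615966797), 47.08506774902344) 112.1
scene knob [202.1 218.2] 32 [ 645.1 -438.   124.8] 
scene knob [410.8 239. ] 124 [498.2  -3.2 134.2] ((496.09649658203125, -3.457723617553711), (21.62485694885254, 22.06568717956543), 46.4102783203125)
scene orange [454.4 236.6] 54 [438.7  79.4 115.2]
scene orange [365.8 267.8] 133 [568.2 -69.5  64.6]
top rim [250.6 194. ] ((494.96246337890625, -6.3972320556640625), (117.190673828125, 198.94546508789062), 46.84593200683594) 111.4
top knob [241.5 200.6] 75 [493.6  -5.9 134.5] ((493.17108154296875, -5.245001792907715), (21.98580551147461, 20.794599533081055), 44.89014434814453)
top orange [223.1 233.3] 24 [410.7  47.4 114.3]
```

arm_command([
  [[0,0,0],[1,-3.5,-5],1],
  [[0,0,0],[1,-3.5,-30],1],
  [[0,0,0],[1,-3.5,-55],1],
  [[0,0,0],[1,-3.5,-75],1],
  [[0,0,0],[1,-3.5,-82],1],
])

```text
clock: 32.2
position: [455.5, 31.0, 91.2]
ee_rot: [-0.656, 0.259, 0.661, 0.256]
contact_force: [-0.3, -0.4, -0.7]
gripper_width: 46.8
```

arm_command([
  [[0,0,0],[0,0,-4],1],
  [[0,0,0],[0,0,-8],1],
  [[0,0,0],[0,0,-12],1],
  [[0,0,0],[0,0,-12],1],
  [[0,0,0],[0,0,-12],1],
])

```text
clock: 32.7
position: [455.9, 31.1, 79.6]
ee_rot: [-0.657, 0.259, 0.66, 0.257]
contact_force: [1.3, -0.0, -0.9]
gripper_width: 47.3
```

arm_command([
  [[0,0,0],[0,0,-2],1],
  [[0,0,0],[0,0,-4],0.7],
  [[0,0,0],[0,0,-4],0.28],
  [[0,0,0],[0,0,-4],0.28],
  [[0,0,0],[0,0,2],0.28],
])

```text
clock: 33.2
position: [455.3, 30.9, 81.2]
ee_rot: [-0.656, 0.259, 0.661, 0.256]
contact_force: [-0.7, -1.0, -0.6]
gripper_width: 61.6
```

arm_command([
  [[0,0,0],[0,0,30],0.28],
  [[0,0,0],[0,0,70],0.28],
  [[0,0,0],[0,0,110],0.28],
  [[0,0,0],[0,0,130],0.3],
  [[0,0,0],[-10,-40,130],0.4],
])

```text
clock: 33.7
position: [448.9, -6.9, 215.4]
ee_rot: [0.66, -0.255, -0.659, -0.256]
contact_force: [0.6, -0.9, 0.5]
gripper_width: 51.2
```

arm_command([
  [[0,0,0],[-10,-45,0],0.4],
  [[0,0,0],[-20,-90,0],0.4],
  [[0,0,0],[-30,-135,0],0.4],
  [[0,0,0],[-40,-175,0],0.4],
  [[0,0,0],[-48,-200,0],0.4],
])

```text
clock: 34.2
position: [399.9, -209.1, 215.9]
ee_rot: [0.66, -0.256, -0.658, -0.257]
contact_force: [-0.0, 0.9, -0.2]
gripper_width: 51.4
```

```bash
python3 st.py; python3 - <<'E'
from m import *
for n in('scene','top'):
    im,P=get(n,n+'12'); binfit(n,im,P,112);jars(n,im,P,35,120)
    g=(im.max(-1)<60)&(P[...,2]>75)&(P[...,2]<105)&(P[...,0]<500)
    k,l,st,c=cv2.connectedComponentsWithStats(g.astype(np.uint8))
    for i in range(1,k):
        if st[i,4]>15:p=P[l==i];print(n,'black',c[i].round(),st[i,4],p.mean(0).round(1),cv2.minAreaRect(p[:,:2].astype(np.float32)))
    # handle bar direction: line fit of z 85..95 near sleeve
    w=(P[...,2]>84)&(P[...,2]<99)&(np.hypot(P[...,0]-397.5,P[...,1]+313.8)<62);p=P[w][:,:2].astype(np.float32)
    v=cv2.fitLine(p,cv2.DIST_HUBER,0,.01,.01).ravel();print(n,'bar',len(p),np.degrees(np.arctan2(v[1],v[0])),v[2:])
E
```

```text
34.2 [ 399.9 -209.1  215.9] jaw 47.48234193818149 levelling turn x,y [-0.04  0.17] j6 0.9497746880267128
scene rim [403.4 246. ] ((495.2843322753906, -3.4152450561523438), (117.26780700683594, 203.6817169189453), 47.10236740112305) 112.0
scene knob [200.4 217.2] 23 [ 644.6 -442.8  124.9] 
scene knob [410.8 239. ] 123 [498.2  -3.1 134.5] ((496.2998962402344, -3.25909423828125), (21.52552032470703, 21.719947814941406), 47.616207122802734)
scene orange [449.2 228.8] 118 [424.2  64.1 115.2]
scene orange [365.8 267.7] 130 [568.1 -69.5  64.7]
scene red [250. 130.] 22 mid [ 320.9 -525.4   70.6] circ 321 -526 7 med [ 321.1 -525.6   70. ]
scene red [429.1 239.6] 346 mid [447.8  33.1  85. ] circ 448 33 34 med [458.6  32.8  96.3]
scene black [304. 169.] 49 [ 398.7 -311.7   93.1] ((397.4842529296875, -312.2174987792969), (10.360982894897461, 31.172922134399414), 51.588951110839844)
scene bar 211 -41.373245 [ 400.39578 -312.96277]
top rim [236.5 180.6] ((545.8878173828125, 14.694450378417969), (69.70893096923828, 187.6621551513672), 23.849170684814453) 110.9
top knob [241.6 200.8] 77 [493.   -6.1 135. ] ((493.169189453125, -5.278833389282227), (21.897869110107422, 20.417707443237305), 43.155860900878906)
top red [231.4 209.9] 41 mid [470.6  29.   95.5] circ 469 29 16 med [470.7  28.9  95.3]
top black [361. 236.] 36 [ 396.  -313.9   93.9] ((396.238525390625, -314.2613220214844), (7.167419910430908, 29.716564178466797), 45.86758804321289)
top bar 191 -41.03401 [ 396.43268 -316.18076]
```

View pics/scene12.png

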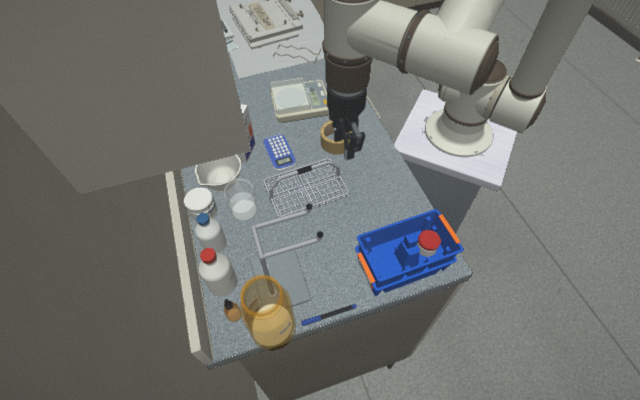

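arm_command([
  [[0,0,1],[-1,-40,0],0.4],
  [[0,0,1],[-2,-80,0],0.4],
  [[0,0,1],[-2,-104,-10],0.4],
  [[0,0,1],[-2,-104,-55],0.4],
  [[0,0,1],[-2,-104,-90],0.4],
])

```text
clock: 34.8
position: [397.7, -313.2, 124.5]
ee_rot: [0.662, -0.251, -0.66, -0.253]
contact_force: [-0.9, -0.3, -0.7]
gripper_width: 51.3
```

```bash
python3 st.py
```

```text
34.8 [ 397.7 -313.2  124.5] jaw 48.24862670074697 levelling turn x,y [-0.06  0.19] j6 1.1910616004009495
```

arm_command([
  [[0,0,0.5],[0,0,-20],0.4],
  [[0,0,0.5],[0,0,-40],0.4],
  [[0,0,0.5],[0,0,-55],0.4],
  [[0,0,0.5],[0,0,-55],0.4],
  [[0,0,0.5],[0,0,-55],0.7],
])

```text
clock: 35.3
position: [398.3, -313.0, 69.9]
ee_rot: [0.663, -0.248, -0.661, -0.249]
contact_force: [-0.2, -0.5, 0.4]
gripper_width: 37.9
```

arm_command([
  [[0,0,0],[0,0,0],1],
  [[0,0,0],[0,0,0],1],
  [[0,0,0],[0,0,0],1],
  [[0,0,0],[0,0,0],1],
  [[0,0,0],[0,0,0],1],
])

```text
clock: 35.8
position: [399.2, -313.2, 71.2]
ee_rot: [0.664, -0.248, -0.66, -0.249]
contact_force: [-0.4, 1.3, 7.0]
gripper_width: 11.9
```

arm_command([
  [[0,0,0],[0,0,15],1],
  [[0,0,0],[0,0,45],1],
  [[0,0,0],[0,0,85],1],
  [[0,0,0],[0,0,125],1],
  [[0,0,0],[0,0,165],1],
])

```text
clock: 36.3
position: [398.3, -312.6, 237.0]
ee_rot: [0.663, -0.248, -0.661, -0.25]
contact_force: [0.9, -1.1, -2.7]
gripper_width: 11.7
```

```bash
python3 st.py
```

```text
36.3 [ 398.3 -312.6  237. ] jaw 48.80031093846486 levelling turn x,y [-0.06  0.26] j6 1.1989522799708296
```

arm_command([
  [[0,0,-6],[2,32,0],1],
  [[0,0,-12],[4,64,0],1],
  [[0,0,-20],[6,96,0],1],
  [[0,0,-28],[9,128,0],1],
  [[0,0,-36],[12,160,0],1],
])

```text
clock: 36.8
position: [409.3, -151.2, 236.3]
ee_rot: [0.552, -0.443, -0.55, -0.443]
contact_force: [0.8, 0.8, -1.8]
gripper_width: 11.9
```

arm_command([
  [[0,0,-7],[4,3,0],1],
  [[0,0,-14],[8,6,0],1],
  [[0,0,-21],[12,9,0],1],
  [[0,0,-28],[16,12,0],1],
  [[0,0,-36],[20,15,0],1],
])

```text
clock: 37.3
position: [428.6, -135.8, 235.5]
ee_rot: [-0.386, 0.593, 0.385, 0.593]
contact_force: [-0.4, 0.0, -1.6]
gripper_width: 12.1
```

arm_command([
  [[0,0,-7],[10,3,0],1],
  [[0,0,-14],[30,6,0],1],
  [[0,0,-21],[55,11,0],1],
  [[0,0,-21],[75,15,0],1],
  [[0,0,-21],[75,15,0],1],
])

```text
clock: 37.8
position: [505.1, -120.2, 234.2]
ee_rot: [-0.271, 0.654, 0.271, 0.653]
contact_force: [-0.2, 1.0, -2.1]
gripper_width: 11.9
```

```bash
python3 st.py; python3 - <<'E'
from m import *
for n in('scene','top'):
    im,P=get(n,n+'13')
    z=readout.read_state()['position'][2]+19
    w=(P[...,2]>z-6)&(P[...,2]<z+8)&(np.hypot(P[...,0]-508,P[...,1]+120)<75)&((P[...,0]-508)*.71+(P[...,1]+120)*.71<100)
    p=P[w][:,:2].astype(np.float32)
    # split off gripper: keep points >22 mm from centre
    d=np.hypot(*(p-p.mean(0)).T);q=p[d>25]
    v=cv2.fitLine(q,cv2.DIST_HUBER,0,.01,.01).ravel();print(n,'bar',len(q),np.degrees(np.arctan2(v[1],v[0])),v[2:])
    m=(P[...,2]>187)&(P[...,2]<225)&(P[...,0]<720)&(P[...,0]>540)&(P[...,1]>-310)&(P[...,1]<-140)
    k,l,st,c=cv2.connectedComponentsWithStats(m.astype(np.uint8))
    for i in range(1,k):
        if st[i,4]>40:p=P[l==i];print('stand',c[i].round(),st[i,4],cv2.minAreaRect(p[:,:2].astype(np.float32)))
E
```

```text
37.8 [ 505.1 -120.2  234.2] jaw 135.0896023413964 levelling turn x,y [ 0.06 -0.07] j6 -0.864115877047811
scene bar 121 43.35395 [540.1863   -84.962364]
stand [283. 235.] 844 ((629.3803100585938, -224.6289520263672), (79.31796264648438, 128.16436767578125), 44.602783203125)Traceback (most recent call last):
  File "<stdin>", line 9, in <module>
cv2.error: OpenCV(4.12.0) /io/opencv/modules/imgproc/src/linefit.cpp:50: error: (-215:Assertion failed) count > 0 in function 'fitLine2D_wods'
```

View pics/scene13.png

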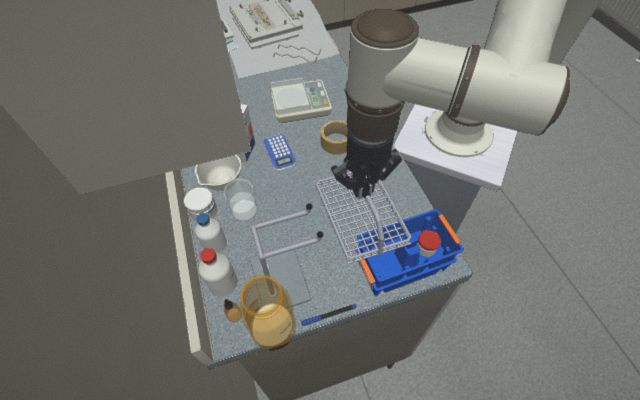

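arm_command([
  [[0,0,0],[4,4,-5],1],
  [[0,0,0],[9,9,-12],1],
  [[0,0,0],[9,9,-20],1],
  [[0,0,0],[9,9,-20],1],
  [[0,0,0],[9,9,-20],1],
])

```text
clock: 38.4
position: [511.4, -111.6, 214.0]
ee_rot: [-0.271, 0.655, 0.271, 0.652]
contact_force: [0.6, 0.3, -1.8]
gripper_width: 12.1
```

```bash
python3 st.py; python3 - <<'E'
from m import *
p=readout.read_state()['position'];d=p[:2]-[629,-225.2];a=np.radians(-44.8)
print('xs',d@[np.cos(a),np.sin(a)]-59,'ys',d@[-np.sin(a),np.cos(a)])
im,P=get('scene','s14')
for zl in range(130,250,8):
    w=(P[...,2]>zl)&(P[...,2]<zl+8)&(np.hypot(P[...,0]-514,P[...,1]+111)<130);q=P[w]
    if len(q): print(zl,len(q),q.min(0).round(),q.max(0).round())
E
```

```text
38.4 [ 511.4 -111.6  214. ] jaw 135.0660782797935 levelling turn x,y [ 0.06 -0.23] j6 -0.8804326696033876
xs -222.4943323664131 ys -2.259782029291216
130 65 [484. -13. 131.] [505.  10. 138.]
138 145 [ 449. -226.  138.] [621.   6. 146.]
146 1170 [ 422. -226.  146.] [629.   7. 154.]
154 196 [ 425. -220.  154.] [625.   3. 162.]
162 844 [ 429. -223.  162.] [626.   5. 170.]
170 10 [581. -44. 171.] [585. -37. 177.]
178 12 [581. -45. 178.] [584. -38. 186.]
186 18 [ 576. -215.  187.] [629. -37. 194.]
194 99 [ 566. -224.  194.] [628. -38. 202.]
202 48 [ 564. -219.  202.] [627. -40. 210.]
210 84 [ 525. -214.  211.] [619. -44. 218.]
218 53 [ 503. -208.  218.] [616. -49. 226.]
226 127 [ 502. -128.  226.] [570. -53. 234.]
234 179 [ 501. -125.  234.] [562. -63. 242.]
242 40 [ 502. -122.  242.] [530. -93. 250.]
```

arm_command([
  [[0,0,0],[12,-10,0],1],
  [[0,0,0],[30,-28,0],1],
  [[0,0,0],[48,-46,0],1],
  [[0,0,0],[60,-58,0],1],
  [[0,0,0],[60,-58,0],1],
])

```text
clock: 38.95
position: [573.0, -171.1, 214.2]
ee_rot: [-0.271, 0.654, 0.27, 0.652]
contact_force: [-0.2, 0.2, -2.6]
gripper_width: 12.0
```

arm_command([
  [[0,0,0],[10,-10,0],1],
  [[0,0,0],[20,-20,0],1],
  [[0,0,0],[35,-33,0],1],
  [[0,0,0],[35,-33,0],1],
  [[0,0,0],[35,-33,0],1],
])

```text
clock: 39.45
position: [606.8, -203.1, 213.6]
ee_rot: [-0.27, 0.655, 0.271, 0.652]
contact_force: [-2.6, 2.2, -2.3]
gripper_width: 11.8
```

```bash
python3 st.py; python3 - <<'E'
from m import *
p=readout.read_state()['position'];d=p[:2]-[629,-225.2];a=np.radians(-44.8)
print('xs',d@[np.cos(a),np.sin(a)]-59,'ys',d@[-np.sin(a),np.cos(a)])
im,P=get('scene');cv2.imwrite('pics/c15.png',cv2.resize(im[150:310,220:460],(720,480),interpolation=3))
E
```

```text
39.45 [ 606.8 -203.1  213.6] jaw 134.97015496805275 levelling turn x,y [ 0.01 -0.24] j6 -0.7158128886806685
xs -90.31967909652852 ys 0.07733802323544126
```

View pics/c15.png

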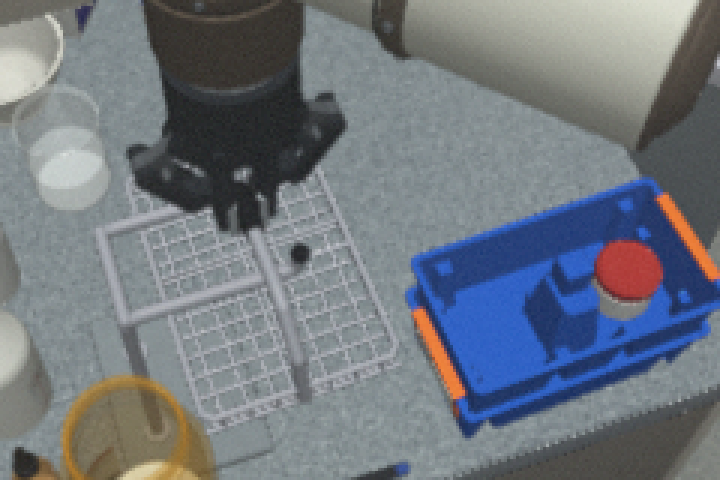

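arm_command([
  [[0,0,0],[-1,1,-8],1],
  [[0,0,0],[-1,1,-15],1],
  [[0,0,0],[-1,1,-21],1],
  [[0,0,0],[-1,1,-23],1],
  [[0,0,0],[-1,1,-23],1],
])

```text
clock: 40.0
position: [605.2, -201.3, 190.4]
ee_rot: [-0.27, 0.655, 0.272, 0.652]
contact_force: [-3.7, 2.4, 0.7]
gripper_width: 11.9
```

```bash
python3 st.py; python3 - <<'E'
from m import *
p=readout.read_state();print(p['contact_force'],p['wrist_torque'])
im,P=get('scene')
# along-bar samples
o=np.array([606.5,-203.5]);a=np.radians(45.2);e=np.array([np.cos(a),np.sin(a)]);n=np.array([-e[1],e[0]])
D=P[...,:2]-o;s=D@e;t=D@n
for lo in(-60,-45,20,26,40,45,50,55):
    w=(abs(s-lo-2.5)<2.5)&(abs(t)<12)&(P[...,2]>170)&(P[...,2]<235)
    if w.any(): print(lo,w.sum(),'top',P[w][:,2].max().round(1),'t',t[w].mean().round(1))
E
```

```text
40.0 [ 605.2 -201.3  190.4] jaw 135.0412464068933 levelling turn x,y [-0.   -0.29] j6 -0.7170570409803485
[-3.68088189  2.43485826  0.65677565] [1.19256302 1.16954885 0.50197964]
20 17 top 213.7 t 3.5
26 14 top 214.3 t 3.8
40 14 top 213.9 t 2.0
45 12 top 214.0 t 4.3
50 13 top 215.3 t 3.7
55 14 top 215.0 t 4.4
```

```bash
python3 - <<'E'
from m import *
im,P=get('scene');im2,P2=get('top')
a=cv2.resize(im[160:320,230:390],(480,480),interpolation=3);b=cv2.resize(im2[90:210,270:350],(320,480),interpolation=3)
cv2.imwrite('pics/c16.png',np.hstack([a,b]))
a=np.radians(-44.8);e=np.array([np.cos(a),np.sin(a)]);f=np.array([-e[1],e[0]]);O=np.array([629,-225.2])+59*e
for n,Q in(('scene',P),('top',P2)):
    D=Q[...,:2]-O;x=D@e;y=D@f
    for zl in range(108,156,6):
        w=(Q[...,2]>zl)&(Q[...,2]<zl+6)&(abs(y)<125)&(x>-180)&(x<40)
        if w.sum()>3:print(n,zl,w.sum(),'x',x[w].min().round(),np.percentile(x[w],[5,50,95]).round(),x[w].max().round(),'y',y[w].min().round(),y[w].max().round())
E
```

```text
scene 108 34 x -13.0 [-9. 14. 38.] 39.0 y 63.0 76.0
scene 114 61 x -81.0 [-61.  -8.  34.] 38.0 y -93.0 123.0
scene 120 807 x -166.0 [-150.  -71.  -18.] 39.0 y -92.0 107.0
scene 126 467 x -164.0 [-158. -124.    3.] 38.0 y -93.0 107.0
scene 132 179 x -163.0 [-161.  -60.   27.] 40.0 y -95.0 120.0
scene 138 528 x -165.0 [-161.  -69.  -27.] 32.0 y -92.0 124.0
scene 144 228 x -165.0 [-164. -143.  -20.] 25.0 y -38.0 124.0
scene 150 48 x -102.0 [-100.  -24.   26.] 38.0 y 37.0 124.0
top 108 8 x -56.0 [-39.   8.  21.] 24.0 y -81.0 58.0
top 114 89 x -153.0 [-141.  -63.  -32.] 19.0 y -93.0 56.0
top 120 324 x -160.0 [-152. -112.  -35.] 33.0 y -99.0 123.0
top 126 120 x -160.0 [-157. -135.   -5.] 34.0 y -98.0 77.0
top 132 95 x -163.0 [-157.  -32.   10.] 29.0 y -100.0 118.0
top 138 216 x -166.0 [-164. -123.   -0.] 32.0 y -100.0 120.0
top 144 91 x -165.0 [-164. -160.   21.] 29.0 y -99.0 125.0
top 150 31 x -162.0 [-130.    5.   28.] 31.0 y -95.0 125.0
```

View pics/c16.png

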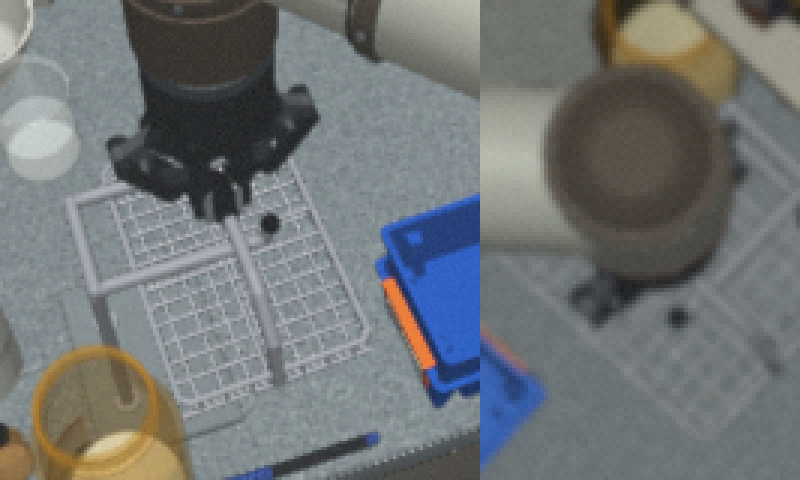

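```bash
python3 - <<'E'
from m import *
a=np.radians(-44.8);e=np.array([np.cos(a),np.sin(a)]);f=np.array([-e[1],e[0]]);O=np.array([629,-225.2])+59*e
for nm in('scene',):
    P=cloud(nm,np.load(f'/tmp/{nm}.npz')['d'])
    D=P[...,:2]-O;x=D@e;y=D@f
    for zl,zh in((185,203),(160,185),(130,160),(105,130)):
        w=(P[...,2]>zl)&(P[...,2]<zh)&(np.hypot(P[...,0]-755,P[...,1]+200)<60)
        q=P[w];print(zl,w.sum(),q.min(0).round(),q.max(0).round(),'x',x[w].min().round(),x[w].max().round(),'y',y[w].min().round(),y[w].max().round())
    for yl in range(-100,110,20):
        w=(abs(y-yl-10)<10)&(x>-60)&(x<-5)&(P[...,2]>112)&(P[...,2]<150)
        if w.any():i=np.where(w);print('back',yl,w.sum(),'xmax z',sorted(zip(x[w].round(),P[w][:,2].round()))[-4:])
E
```

```text
185 555 [ 724. -239.  185.] [ 797. -166.  203.] x -18.0 55.0 y 72.0 144.0
160 471 [ 727. -237.  160.] [ 801. -163.  185.] x -23.0 59.0 y 72.0 151.0
130 804 [ 695. -248.  130.] [ 809. -153.  160.] x -46.0 67.0 y 62.0 157.0
105 408 [ 699. -248.  105.] [ 809. -154.  130.] x -47.0 64.0 y 62.0 157.0
back -100 26 xmax z [(np.float64(-27.0), np.float64(136.0)), (np.float64(-27.0), np.float64(139.0)), (np.float64(-26.0), np.float64(137.0)), (np.float64(-25.0), np.float64(137.0))]
back -80 32 xmax z [(np.float64(-28.0), np.float64(138.0)), (np.float64(-27.0), np.float64(139.0)), (np.float64(-26.0), np.float64(137.0)), (np.float64(-26.0), np.float64(139.0))]
back -60 56 xmax z [(np.float64(-27.0), np.float64(139.0)), (np.float64(-27.0), np.float64(140.0)), (np.float64(-26.0), np.float64(137.0)), (np.float64(-26.0), np.float64(139.0))]
back -40 69 xmax z [(np.float64(-27.0), np.float64(138.0)), (np.float64(-27.0), np.float64(139.0)), (np.float64(-27.0), np.float64(139.0)), (np.float64(-26.0), np.float64(138.0))]
back -20 41 xmax z [(np.float64(-28.0), np.float64(141.0)), (np.float64(-28.0), np.
[... 465 characters left out ...]
ax z [(np.float64(-29.0), np.float64(140.0)), (np.float64(-29.0), np.float64(140.0)), (np.float64(-29.0), np.float64(141.0)), (np.float64(-29.0), np.float64(142.0))]
back 60 74 xmax z [(np.float64(-7.0), np.float64(126.0)), (np.float64(-6.0), np.float64(116.0)), (np.float64(-6.0), np.float64(131.0)), (np.float64(-5.0), np.float64(125.0))]
back 80 57 xmax z [(np.float64(-24.0), np.float64(147.0)), (np.float64(-23.0), np.float64(141.0)), (np.float64(-21.0), np.float64(148.0)), (np.float64(-19.0), np.float64(148.0))]
back 100 109 xmax z [(np.float64(-27.0), np.float64(150.0)), (np.float64(-27.0), np.float64(150.0)), (np.float64(-26.0), np.float64(148.0)), (np.float64(-26.0), np.float64(148.0))]
```

arm_command([
  [[0,0,0],[0,0,5],1],
  [[0,0,0],[-4,-1,6],1],
  [[0,0,0],[-7,-3,6],1],
  [[0,0,0],[-7,-3,6],1],
  [[0,0,0],[-7,-3,6],1],
])

```text
clock: 40.65
position: [598.6, -204.9, 196.9]
ee_rot: [-0.27, 0.654, 0.271, 0.652]
contact_force: [0.5, 0.5, -2.5]
gripper_width: 12.0
```

```bash
python3 st.py; python3 - <<'E'
from m import *
s=readout.read_state();print(s['contact_force'],s['wrist_torque'])
p=s['position'];d=p[:2]-[629,-225.2];a=np.radians(-44.8)
print('xs',d@[np.cos(a),np.sin(a)]-59,'ys',d@[-np.sin(a),np.cos(a)])
E
```

```text
40.65 [ 598.6 -204.9  196.9] jaw 134.99131969821352 levelling turn x,y [ 0.03 -0.19] j6 -0.7117725250594694
[ 0.46139056  0.46301218 -2.48966987] [ 0.00761978  0.06695079 -0.02959896]
xs -94.83430829806143 ys -7.004764210718074
```

arm_command([
  [[0,0,0],[0,0,-4],1],
  [[0,0,0],[0,0,-7],1],
  [[0,0,0],[0,0,-9],1],
  [[0,0,0],[0,0,-9],1],
  [[0,0,0],[0,0,-9],1],
])

```text
clock: 41.15
position: [598.7, -205.0, 188.1]
ee_rot: [-0.27, 0.654, 0.271, 0.652]
contact_force: [-1.9, 0.5, -0.4]
gripper_width: 11.8
```

```bash
python3 - <<'E'
from m import *
s=readout.read_state();print(s['position'],s['contact_force'],s['wrist_torque'])
E
```

```text
[ 598.72517639 -204.96422105  188.08801125] [-1.93438016  0.54366046 -0.43799799] [0.13009654 0.31161892 0.04711806]
```

arm_command([
  [[0,0,0],[-1,-1,-1],1],
  [[0,0,0],[-1,-1,-2],1],
  [[0,0,0],[-1,-1,-2],1],
  [[0,0,0],[-1,-1,-2],1],
  [[0,0,0],[-1,-1,-2],1],
])

```text
clock: 41.65
position: [598.7, -205.5, 187.9]
ee_rot: [-0.271, 0.653, 0.271, 0.653]
contact_force: [-0.9, 5.1, 5.4]
gripper_width: 11.9
```

```bash
python3 - <<'E'
from m import *
s=readout.read_state();print(s['position'],s['contact_force'],s['wrist_torque'])
im,P=get('scene')
o=np.array([599,-205]);a=np.radians(45.2);e=np.array([np.cos(a),np.sin(a)]);n=np.array([-e[1],e[0]])
D=P[...,:2]-o;t=D@n;s=D@e
for lo in(20,30,45,50,55,60):
    w=(abs(s-lo-2.5)<2.5)&(abs(t)<10)&(P[...,2]>170)&(P[...,2]<235)
    if w.any(): print(lo,w.sum(),'top',P[w][:,2].max().round(1),'t',t[w].mean().round(1))
E
```

```text
[ 598.73672039 -205.54983653  187.85788459] [-0.89880946  5.13638756  5.44533763] [1.2335593  0.30612364 0.1334344 ]
20 11 top 211.5 t 0.6
30 12 top 210.6 t 0.2
45 20 top 210.2 t -1.3
50 12 top 210.7 t 0.2
55 12 top 210.7 t 1.2
60 13 top 211.0 t 0.3
```

arm_command([
  [[0,0,0],[0,0,0],0.7],
  [[0,0,0],[0,0,0],0.45],
  [[0,0,0],[0,0,0],0.45],
  [[0,0,0],[0,0,0],0.45],
  [[0,0,0],[0,0,0],0.45],
])

```text
clock: 42.2
position: [598.6, -205.7, 187.6]
ee_rot: [-0.271, 0.653, 0.271, 0.653]
contact_force: [0.1, 0.4, -0.1]
gripper_width: 47.1
```

arm_command([
  [[0,0,0],[0,0,8],0.45],
  [[0,0,0],[0,0,20],0.45],
  [[0,0,0],[0,0,35],0.45],
  [[0,0,0],[0,0,50],0.45],
  [[0,0,0],[0,0,50],0.45],
])

```text
clock: 42.7
position: [600.2, -206.2, 241.5]
ee_rot: [-0.273, 0.651, 0.269, 0.655]
contact_force: [-0.3, -0.5, 0.9]
gripper_width: 47.0
```

arm_command([
  [[0,0,0],[-20,20,0],0.45],
  [[0,0,0],[-45,45,0],0.45],
  [[0,0,0],[-75,75,0],0.45],
  [[0,0,0],[-105,105,0],0.45],
  [[0,0,0],[-110,110,0],0.45],
])

```text
clock: 43.2
position: [487.1, -94.4, 241.7]
ee_rot: [-0.273, 0.651, 0.27, 0.654]
contact_force: [0.1, 0.2, 0.7]
gripper_width: 47.0
```

arm_command([
  [[0,0,0],[-30,30,0],0.45],
  [[0,0,0],[-60,60,0],0.45],
  [[0,0,0],[-80,90,0],0.45],
  [[0,0,0],[-90,130,0],0.45],
  [[0,0,0],[-90,170,0],0.45],
])

```text
clock: 43.7
position: [396.0, 76.4, 242.3]
ee_rot: [-0.273, 0.651, 0.27, 0.655]
contact_force: [1.0, 0.5, -0.3]
gripper_width: 46.7
```

```bash
python3 st.py; python3 - <<'E'
from m import *
im2,P2=get('top')
im,P=get('scene','final')
jars('scene',im,P,35,120);binfit('scene',im,P,112);jars('top',im2,P2,35,120);binfit('top',im2,P2,112)
a=np.radians(-44.8);e=np.array([np.cos(a),np.sin(a)]);f=np.array([-e[1],e[0]]);O=np.array([629,-225.2])+59*e
for nm,Q in(('scene',P),('top',P2)):
    D=Q[...,:2]-O;x=D@e;y=D@f
    for yl in(-60,-50,-20,0,20,50,60):
        w=(abs(y-yl)<4)&(abs(x+93)<12)&(Q[...,2]>195)&(Q[...,2]<225)
        if w.any():print(nm,'bar y',yl,'x',x[w].mean().round(1),'top',Q[w][:,2].max().round(1))
cv2.imwrite('pics/final.png',np.hstack([cv2.resize(im[150:320,220:475],(480,320),interpolation=3),cv2.resize(im2[100:260,200:360],(320,320),interpolation=3)]))
E
```

```text
43.7 [396.   76.4 242.3] jaw 135.17215265377706 levelling turn x,y [0.04 0.41] j6 -1.3866042305926407
scene red [250. 130.] 20 mid [ 320.1 -526.7   68.7] circ 320 -527 9 med [ 321.  -525.4   69.4]
scene red [429.1 239.6] 341 mid [448.   33.1  85.4] circ 448 32 33 med [458.2  32.8  96.4]
scene rim [403.4 246. ] ((495.0765075683594, -3.323211669921875), (117.96949005126953, 202.96148681640625), 46.946990966796875) 112.0
scene knob [202.6 217.1] 29 [ 642.4 -438.4  125. ] 
scene knob [410.8 239. ] 121 [498.1  -3.  134.3] ((495.7658996582031, -3.0111122131347656), (21.12765884399414, 22.342464447021484), 48.465877532958984)
scene orange [449.1 228.7] 124 [424.7  63.1 115. ]
scene orange [365.8 267.7] 132 [568.5 -70.   64.8]
top red [230.9 215.8] 224 mid [454.9  29.8  95.8] circ 455 30 23 med [455.   30.2  96.1]
top rim [231.4 185.2] ((531.0761108398438, 27.061073303222656), (61.238609313964844, 206.0754852294922), 32.73984146118164) 111.1
top rim [259.5 213. ] ((460.3974304199219, -42.068016052246094), (31.860885620117188, 199.71649169921875), 51.608375549316406) 111.8
top knob [241.6 200.7] 78 [493.3  -6.1 134.2] ((493.37152099609375, -5.110773086547852), (22.036617279052734, 20.676679611206055), 44.416683197021484)
top orange [217.9 228.4] 61 [424.   62.8 114. ]
scene bar y -60 x -94.3 top 211.4
scene bar y -50 x -94.9 top 211.9
scene bar y -20 x -95.3 top 212.3
scene bar y 0 x -94.3 top 212.8
scene bar y 20 x -94.8 top 210.6
scene bar y 50 x -94.9 top 211.3
scene bar y 60 x -95.1 top 211.4
top bar y -60 x -95.6 top 212.6
top bar y -50 x -95.6 top 215.0
top bar y -20 x -96.0 top 215.4
top bar y 0 x -96.4 top 214.1
top bar y 20 x -95.6 top 212.2
top bar y 50 x -96.5 top 212.2
top bar y 60 x -95.9 top 209.4
```

View pics/final.png

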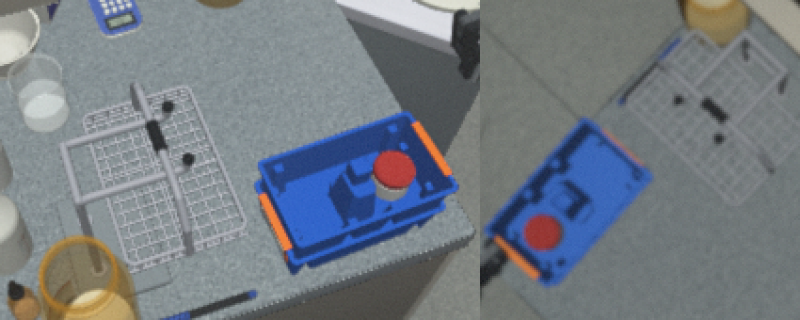

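```bash
python3 -c "
from bench import arm; print(arm.job_done())"
```

```text
the job is handed in; nothing more can be done
None
```

The job is done and handed in at about 44 s of the 208 s allowed.

- **Jars:** Only three of the four jars were there at the start. Two are in the lower bin and one is in the upper bin. One jar was knocked about 15 mm in its pen partway through, so I measured it again before picking it up.
- **Bins:** I lifted the upper bin off first. Once the lower bin had its two jars, I set it back turned end for end. The last check has its rim at 112 mm, as expected for resting on the ledges, with the orange labels at opposite ends. The upper jar's lid is at about 96 mm, so that jar stands on the bin floor. The two lower jars were seen standing on the floor before the stack was closed; they could not be seen afterwards.
- **Basket:** It hangs empty over both arms of the stand, with the bar level. The top of the bar measures about 211 mm in the scene camera and up to 215 mm in the top camera, against 210 mm expected. The bar sits about 5 mm in front of the nominal seat and was set about 7 mm to one side.
- **Contact while hanging:** On the first attempt to lower the basket there was a light sideways force of about 4 N. I judged it was touching the amber vessel beside the stand. I moved the basket off before seating it, and the vessel's measured position had not changed. The force while seating was at most about 8 N, and it was near zero after letting go.
- **Other things:** I did not measure the beaker, mortar, calculator or marker again. Nothing looked disturbed in the final views, and the robot was clear of everything at hand-in.

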